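# Load and start a UV curing unit in a print shop

## Robot

A 6-joint arm with a two-finger parallel gripper is mounted at the origin on the work surface. World frame = base frame: x ahead of the robot, y to its left, z up, the work surface at z = 0. Lengths are in m, angles in degrees, forces in N, time in s.
With the tool pointing down it reaches from about 0.375 to 0.9 m from the base axis. Payload 3.1 kg.
Tool frame: the origin (TCP) lies on the centre line of the jaws, within the pads' length; the fingertips stand 14 mm ahead of it and the grasp point (between the pads) lies 5 mm behind it (bot.tips_ahead is the distance from the TCP to the fingertips, in m); z points along the fingers, y is the line along which they close (so a half turn about z gives the same grasp; the last joint's range is limited). The gripper opens to 87 mm and grips with 3 to 60 N. Pads are 19 mm wide; open, the fingers measure 117 mm over their backs; the gripper's body (75 mm by 190 mm) begins 51 mm behind the grasp point.
Start: joints at [58.298, 30.224, 82.088, -0, 67.689, -10.227], TCP at [0.229, 0.582, 0.237] pointing down, gripper open.
Joint ranges: [-176.69, 176.69], [-43.24, 126.21], [12.49, 139.97], [-82, 262], [0, 151.66], [-163.58, 163.58]. Speed limits (degrees/s): [159.86, 159.86, 180, 180, 180, 180].

## Interface

Orientations are given as a 3x3 rotation matrix whose columns are the frame's x, y, z axes.
In Python, from rig import bot gives the robot as it stands.
- The arm moves only by the tool play_rows, never from a script. Its argument "moves" is a list that holds one entry, the list of rows, each a list of 6 numbers: the shift along the tool's x, y, z in mm, then the turn, a rotation vector about the tool's x, y, z in rad. A call has 1 to 5 rows; each row shifts and turns the commanded pose from where the row before left it, along the tool's axes as they then stand; what a row does not reach is not made up. A row lasts 1/10 s, in which the tool goes at most 50 mm and 8.59 degrees, less where a joint would pass 70% of its speed; a pose out of reach is approached as far as the arm can. A call with a gripper value outside its range is refused whole. "fingers" is the opening, from -1 (shut) to 1 (fully open), set as the call begins (left out, the last holds). The fingers move at their own pace and stop on an object; the grip force is fixed at half the most. Time passes only in rows, so rows that do not move let the fingers close. It gives the time, the measured TCP pose, the force, the opening and the grip force at its end, in the units of the state.
- bot.read_state(): the state, without advancing time (a new reading comes with each control period).
- bot.capture(name): name is "scene" or "top" or "wrist"; returns a dict with "image" (420x560x3 uint8, blue, green, red), "fx", "fy", "cx", "cy" (pixels), "R" (3x3) and "t" (3): a world point X has camera coordinates R X + t. Camera axes: x right, y down, z forward; pixel columns grow to the right and rows downward; lengths in m; the calibration is good to about 2 mm. A picture is of the moment at which its call begins. There is no depth.
- bot.hand_in(): hands the job in; it is judged then, once.
Trained networks look in a picture, given as the dict that the camera call returned (one of the last four; its "shot" number tells which), for a name from the list of things; names that differ only in an ending like _2 or _b are one class to them, and where a whole thing is asked for, a point or a joint stands for the part that bears it (a point fixed in the world has none). Each returns a list of dicts, best first, with "confidence" (0 to 1); they miss things now and then, are a little off and sometimes report something else, mostly with a low value. They report only what shows in the picture. A call takes as long as a camera call. They do not tell look-alikes from the thing itself.
- bot.search_frame(picture, query): "centre" ([column, row] in pixels, amid what is visible of it).
- bot.silhouettes(picture, query): "pixels" (420x560 bool, what is visible of it) and "centre" ([column, row] in pixels, amid what is visible of it).
- bot.pinpoint(picture, query): "centre" ([column, row] in pixels: a listed point, or the origin of a listed thing).
The state is a dict: "time_s": time; "joint_positions": joint angles; "qvel": joint speeds; "tau": joint torques, N m; "position": TCP position; "tcp_rot": TCP orientation; "force": force on the tool from outside, world axes, zero at the start; "moment": the same for the moment, N m; "opening": opening from 0.0 (shut) to 1.0 (fully open); "grasp_force": force on a finger pad.
Only numpy, scipy, OpenCV 4.12 (cv2) and the standard library are available. Lean on these libraries where they do the work, as an engineer would, in place of code of your own. Each camera call takes 0.05 s, during which the arm holds its last target. There are 200 camera calls.

## Task

Cure the printed samples: lay every plaque from the cutting mat flat on the bed of the curing unit, none on top of another, then shut the cover, the rebated left leaf first and the flanged right leaf last so that its flange laps over. Set the lamp power fader level with the long mark, and only when the cover is shut and the power is set, lift the guard, flip the lamp toggle on (away from you) and close the guard again. Leave the other things on the table where they are.

Things in the scene. Friction and masses are not known exactly. Their poses are not given: they have to be found in the camera images.
- curing_unit: grey bench UV curing unit, level, fixed; origin on the table under the middle of its bed, x away from the robot, y left, z up. Body x +-110, y -265 to +125 mm. Bed: a well 190 (x) by 205 (y) mm, floor 47 and rim 75 mm above the origin. To the right of y = -125 mm is the control panel, its top 65 mm up, with the fader at y = -150 and the guarded toggle at y = -215 mm
- bed_center (a point): centre of the bed floor of the curing unit, axes as the unit's
- plaque0: printed sample plaque, a rigid white slab 85 (x) by 52 (y) by 10 (z) mm with bars of colour on both faces, about 60 g; origin at its centre. All plaques are alike; two or three are present (None if absent). They start flat on the cutting mat, whose top is 3 mm above the table
- plaque1: printed sample plaque, a rigid white slab 85 (x) by 52 (y) by 10 (z) mm with bars of colour on both faces, about 60 g; origin at its centre. All plaques are alike; two or three are present (None if absent). They start flat on the cutting mat, whose top is 3 mm above the table
- plaque2: printed sample plaque, a rigid white slab 85 (x) by 52 (y) by 10 (z) mm with bars of colour on both faces, about 60 g; origin at its centre. All plaques are alike; two or three are present (None if absent). They start flat on the cutting mat, whose top is 3 mm above the table
- plaque3: printed sample plaque, a rigid white slab 85 (x) by 52 (y) by 10 (z) mm with bars of colour on both faces, about 60 g; origin at its centre. All plaques are alike; two or three are present (None if absent). They start flat on the cutting mat, whose top is 3 mm above the table
- rebated_leaf (a joint): left cover leaf, rad: 0 shut flat on the rim, 1.8 open, leaning out to the left. Plate 214 mm (x) by 104 mm from hinge to free edge, 8 mm thick, plus a 14 mm tongue 3 mm thick at its underside. A D pull 68 mm long stands 24 mm high on the outer face, 85 mm from the hinge. Starts open and stays so near upright; pushed (1 N) below about 1.3 it slowly sinks shut by itself
- rebated_leaf_hinge (a point): middle of the hinge line of the rebated leaf, at the height of the rim (unit frame 0, +112, 75 mm); turns with the leaf
- rebated_leaf_edge (a point): middle of the free edge of the rebated leaf on its outer (when shut: upper) face, 104 mm from the hinge
- flanged_leaf (a joint): right cover leaf, beside the control panel, rad: 0 shut, 1.8 open, leaning out to the right. Plate and pull as on the left leaf, but the 14 mm strip beyond its free edge is a flange at the top that laps over the other's tongue; shut first, it keeps the left leaf from shutting. Moves like the left leaf
- flanged_leaf_hinge (a point): middle of the hinge line of the flanged leaf (unit frame 0, -112, 75 mm); turns with the leaf
- flanged_leaf_edge (a point): middle of the free edge of the flanged leaf on its outer (when shut: upper) face, 104 mm from the hinge
- power (a joint): lamp power fader: travel in m along the unit's +x (away from the robot), 0 at the near end, 0.13 at the far end; slides with 1.5 N and stays. The long thick mark of the scale is at 0.085
- power_cap (a point): centre of the fader's cap, a black block 18 (x) by 28 (y) by 18 (z) mm; 13 mm above the panel
- power_mark (a point): the long thick mark of the fader's scale, a point on the panel surface on the line of the fader: the cap's centre line belongs level with it in the unit's x
- toggle (a joint): lamp toggle, a steel bat lever 38 mm long standing on the panel under the guard; 0 = off, leaning 0.45 rad towards the robot (unit -x); 0.9 = on, leaning 0.45 rad away (+x). Flips with about 1.5 N at its tip and stays
- toggle_tip (a point): centre of the lever near its tip, 34 mm from the pivot; the pivot is 2 mm above the panel, 48 mm nearer the robot than the guard's hinge
- guard (a joint): hinged hood over the toggle, rad: 0 shut, 1.75 open, standing up and leaning away. Black, 95 mm long (x), 44 mm wide (y), top 48 mm above the panel when shut; at its near end a thumb tab 14 mm long, 30 mm wide, 42 mm above the panel. A stiff hinge: stays at any angle, moves with about 1 N at its near end
- guard_hinge (a point): middle of the guard's hinge line, at the guard's far end, 8 mm above the panel, along the unit's y; turns with the guard
- guard_grip (a point): a point midway between the guard's two flat side walls, 78 mm from the hinge and 24 mm above the panel when shut; turns with the guard
- densitometer: black and grey hand-held measuring instrument, 70 by 110 by 46 mm, lying by the work; origin under its centre; stays where it is
- tape_roll: roll of paper tape lying flat, 96 mm across, 25 mm high; origin under its centre; stays where it is
- cleaner_bottle: white bottle of 56 mm diameter, 130 mm high; origin under its centre; stays where it is
There are look-alikes about, which are no part of the job. Leave any yellow look-alike of the plaque1 alone.

How it is judged:
By the outcome, as a careful person would: the job done as asked, in the order asked, and still so for the second after the job is handed in, with the robot touching nothing.
Of plaque0, plaque1, plaque2, plaque3 only 2 to 3 are there at a start; the rules pass over those that are not, and their reading is None.
At some moment in a run one of plaque0, plaque1, plaque2, plaque3 may be knocked a few centimetres aside while the robot is not near it.
Once in a run the grip may slacken for a moment while it holds something.
It also fails if it takes over 210 s, if anything falls off the work surface, if the arm or the gripper's body presses on something with over 40 N, if the wrist force passes 120 N, or if a joint passes its speed limit or range.

## Working session

There is one attempt and no reset: what is moved stays moved. The work goes in short steps, Python scripts to look and compute and a tool call to move; the robot and the scene stay as the last step left them, time stands still between calls to the robot, and variables do not carry over. Pictures are saved under pics/ and viewed, at most 14 in all, crops included, and the job is handed in when it is done.

Besides the shell and the picture viewer there is one more tool, called after "Call:" as name(argument=value, ...) on one line, values as JSON. play_rows: Moves the arm, as the interface text tells. Its arguments: {"type":"object","properties":{"moves":{"type":"array","items":{"type":"array","items":{"type":"array","items":{"type":"number"}}}},"fingers":{"type":"number"}},"required":["moves"]}

```bash
mkdir -p pics; ls; cat > h.py <<'E'
import numpy as np, cv2
from rig import bot
def ray(p,px):
    R=np.array(p["R"]);t=np.array(p["t"])
    d=R.T@np.array([(px[0]-p["cx"])/p["fx"],(px[1]-p["cy"])/p["fy"],1.]); return -R.T@t,d
def onz(p,px,z):
    c,d=ray(p,px); return c+d*(z-c[2])/d[2]
def proj(p,X):
    q=np.array(p["R"])@np.array(X)+np.array(p["t"]); return np.array([p["fx"]*q[0]/q[2]+p["cx"],p["fy"]*q[1]/q[2]+p["cy"]])
def tri(a,pa,b,pb):
    c1,d1=ray(a,pa);c2,d2=ray(b,pb)
    A=np.stack([d1,-d2],1);s=np.linalg.lstsq(A,c2-c1,rcond=None)[0]
    x1=c1+d1*s[0];x2=c2+d2*s[1];return (x1+x2)/2,np.linalg.norm(x1-x2)
def st():
    s=bot.read_state();print("t",s["time_s"],"pos",np.round(s["position"],4),"F",np.round(s["force"],1),"op",round(s["opening"],3),"gf",s["grasp_force"]);return s
E
python3 - <<'E'
from h import *
s=st();print(np.round(s["tcp_rot"],3))
P={n:bot.capture(n) for n in("scene","top")}
cv2.imwrite("pics/a.png",P["scene"]["image"]);cv2.imwrite("pics/b.png",P["top"]["image"])
for n,p in P.items():
    R=np.array(p["R"]);print(n,"cam",np.round(-R.T@np.array(p["t"]),3),p["fx"])
    for q in("curing_unit","bed_center","plaque0","rebated_leaf_hinge","rebated_leaf_edge","flanged_leaf_hinge","flanged_leaf_edge","power_cap","power_mark","toggle_tip","guard_hinge","guard_grip","densitometer","tape_roll","cleaner_bottle"):
        print(q,[(np.round(d["centre"]).tolist(),round(d["confidence"],2)) for d in bot.pinpoint(p,q)])
E
```

```text
pics
t 0.0 pos [0.2284 0.581  0.2356] F [ 0.6 -0.2 -0.2] op 1.0 gf 0.0
[[-0.931  0.366 -0.001]
 [ 0.366  0.931 -0.002]
 [ 0.    -0.002 -1.   ]]
scene cam [ 1.079 -0.469  1.122] 392.9111074884507
curing_unit [([343.0, 169.0], 0.72)]
bed_center [([344.0, 159.0], 0.72), ([256.0, 244.0], 0.58)]
plaque0 [([252.0, 166.0], 0.82), ([231.0, 218.0], 0.8), ([254.0, 242.0], 0.59), ([346.0, 246.0], 0.28)]
rebated_leaf_hinge [([370.0, 138.0], 0.75)]
rebated_leaf_edge [([380.0, 116.0], 0.68)]
flanged_leaf_hinge [([321.0, 173.0], 0.68)]
flanged_leaf_edge []
power_cap [([304.0, 168.0], 0.46), ([305.0, 198.0], 0.36)]
power_mark [([315.0, 183.0], 0.6)]
toggle_tip [([370.0, 140.0], 0.71)]
guard_hinge [([304.0, 197.0], 0.85)]
guard_grip [([289.0, 178.0], 0.84)]
densitometer [([290.0, 283.0], 0.94), ([344.0, 245.0], 0.51)]
tape_roll [([137.0, 280.0], 0.65)]
cleaner_bottle [([345.0, 245.0], 0.94)]
top cam [ 0.256 -0.111  1.412] 447.48532490028015
curing_unit [([184.0, 213.0], 0.8), ([243.0, 152.0], 0.39)]
bed_center [([175.0, 211.0], 0.58)]
plaque0 [([313.0, 206.0], 0.95), ([250.0, 278.0], 0.63), ([312.0, 242.0], 0.58)]
rebated_leaf_hinge [([137.0, 209.0], 0.6), ([247.0, 219.0], 0.4)]
rebated_leaf_edge [([120.0, 197.0], 0.8)]
flanged_leaf_hinge [([216.0, 211.0], 0.72)]
flanged_leaf_edge [([215.0, 205.0], 0.95), ([312.0, 202.0], 0.36), ([179.0, 210.0], 0.25)]
power_cap [([222.0, 230.0], 0.53)]
power_mark [([226.0, 207.0], 0.69)]
toggle_tip [([249.0, 198.0], 0.7)]
guard_hinge [([249.0, 198.0], 0.85), ([308.0, 155.0], 0.35)]
guard_grip [([246.0, 222.0], 0.73)]
densitometer [([308.0, 155.0], 0.76)]
tape_roll []
cleaner_bottle [([244.0, 152.0], 0.65)]
```

View pics/a.png

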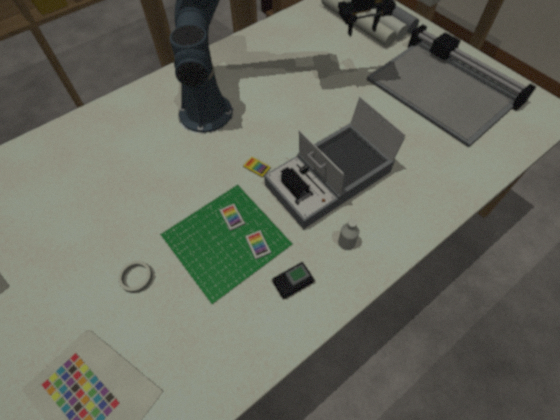

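```bash
python3 - <<'E'
import cv2
i=cv2.imread("pics/b.png")[120:320,90:370];cv2.imwrite("pics/b2.png",cv2.resize(i,None,fx=2.8,fy=2.8,interpolation=cv2.INTER_CUBIC))
E
```

```text
(no output)
```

View pics/b2.png

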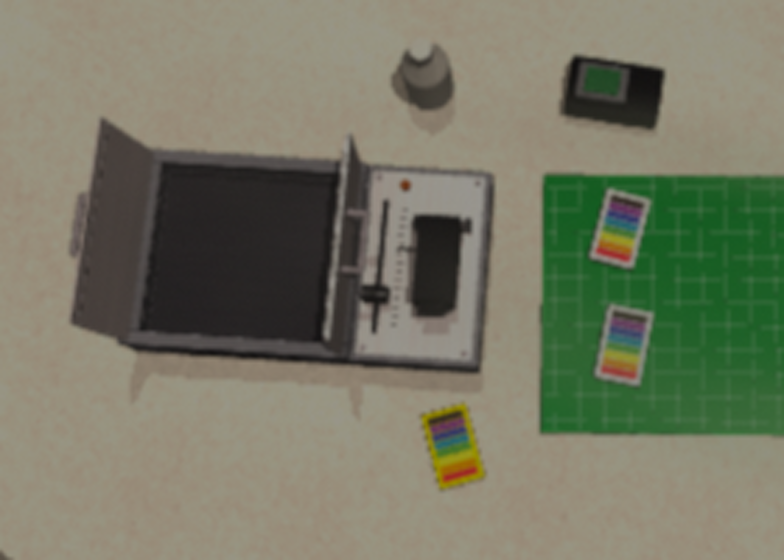

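The scene shows two white-edged plaques on the green mat, at top-view pixels (311,201) and (313,243). The look-alike is the yellow-edged one off the mat at (250,279), so I leave that. I'm picking the two white ones. Next I fit the unit and plaque poses.

```bash
cat > fit.py <<'E'
from h import *
from scipy.optimize import least_squares
def plaques(p,z=.013):
    out=[]
    for d in bot.silhouettes(p,"plaque0"):
        m=d["pixels"].astype(np.uint8); c=max(cv2.findContours(m,0,2)[0],key=len)[:,0,:]
        W=np.array([onz(p,q,z)[:2] for q in c]); (cx,cy),(w,h),a=cv2.minAreaRect((W*1000).astype(np.float32))
        if w<h:a+=90
        a=(a+90)%180-90
        hsv=cv2.cvtColor(p["image"],cv2.COLOR_BGR2HSV); e=m-cv2.erode(m,np.ones((3,3)))
        out.append((round(d["confidence"],2),np.round([cx,cy]).tolist(),np.round([max(w,h),min(w,h)]).tolist(),round(a,1),"edgeS",int(np.median(hsv[...,1][e>0]))))
    return out
E
python3 - <<'E'
from fit import *
p=bot.capture("top");q=bot.capture("scene")
for d in plaques(p):print(d)
obs=[(p,(260.7,252.1),(-.110,-.265,.065)),(p,(266.1,181.8),(.110,-.265,.065))]
for pic in(p,q):
  for n,X in(("rebated_leaf_hinge",(0,.112,.075)),("flanged_leaf_hinge",(0,-.112,.075)),("bed_center",(0,0,.047)),("curing_unit",(0,0,0))):
    d=bot.pinpoint(pic,n)
    if d:obs.append((pic,d[0]["centre"],X))
def T(v,X):
    c,s=np.cos(v[2]),np.sin(v[2]);return np.array([v[0]+c*X[0]-s*X[1],v[1]+s*X[0]+c*X[1],X[2]])
f=lambda v:np.concatenate([proj(a,T(v,X))-np.array(b) for a,b,X in obs])
r=least_squares(f,[.55,.1,0],loss="soft_l1");print(r.x,np.degrees(r.x[2]));print(np.round(f(r.x).reshape(-1,2),1).tolist())
v=r.x
def U(X):
    c,s=np.cos(v[2]),np.sin(v[2]);d=X[:2]-v[:2];return np.round([c*d[0]+s*d[1],-s*d[0]+c*d[1],X[2]],4)
for n,z in(("power_cap",.078),("power_mark",.065),("guard_hinge",.073),("guard_grip",.089)):
  for pic in(p,q):
    d=bot.pinpoint(pic,n)
    if d:print(n,[ (U(onz(pic,k["centre"],z)),round(k["confidence"],2)) for k in d[:2]])
for n in("densitometer","cleaner_bottle"):
    d=bot.pinpoint(p,n); print(n,[np.round(onz(p,k["centre"],0),3) for k in d[:1]])
w=bot.capture("wrist");R=np.array(w["R"]);s=bot.read_state();tr=np.array(s["tcp_rot"])
print("wrist cam in tool",np.round(tr.T@(-R.T@np.array(w["t"])-s["position"]),3),np.round(tr.T@R.T,2).tolist(),w["fx"])
E
```

```text
(0.61, [341.0, -7.0], [85.0, 52.0], 16.1, 'edgeS', 219)
(0.55, [595.0, -188.0], [87.0, 55.0], -12.3, 'edgeS', 36)
[ 0.54689105  0.22319876 -0.06602784] -3.7831167292672148
[[-0.4, -0.2], [1.2, 0.2], [-101.1, 52.7], [0.5, 0.5], [-0.4, -1.8], [-1.9, 0.1], [-2.0, 2.7], [-0.9, 2.6], [3.2, -0.8], [-0.0, 1.6]]
power_cap [(array([-0.0535, -0.1497,  0.078 ]), 0.51)]
power_cap [(array([-0.0462, -0.1345,  0.078 ]), 0.41)]
power_mark [(array([ 0.011, -0.14 ,  0.065]), 0.87), (array([-0.0105,  0.0018,  0.065 ]), 0.61)]
power_mark [(array([ 0.0188, -0.1404,  0.065 ]), 0.69)]
guard_hinge [(array([ 0.0529, -0.2138,  0.073 ]), 0.95)]
guard_hinge [(array([ 0.0538, -0.2201,  0.073 ]), 0.89), (array([-0.0105,  0.12  ,  0.073 ]), 0.57)]
guard_grip [(array([-0.0236, -0.211 ,  0.089 ]), 0.97)]
guard_grip [(array([-0.0338, -0.2214,  0.089 ]), 0.95), (array([ 0.2572, -0.4179,  0.089 ]), 0.35)]
densitometer [array([ 0.757, -0.179,  0.   ])]
cleaner_bottle [array([0.767, 0.04 , 0.   ])]
wrist cam in tool [ 0.067  0.001 -0.147] [[0.0, -0.97, -0.25], [1.0, 0.0, -0.0], [0.0, -0.25, 0.97]] 329.0254559606267
```

```bash
cat > go.py <<'E'
from h import *
import sys,json
from scipy.spatial.transform import Rotation as Ro, Slerp
UV=np.array([.547,.223,-.066])
def unit(x,y,z):
    c,s=np.cos(UV[2]),np.sin(UV[2]);return np.array([UV[0]+c*x-s*y,UV[1]+s*x+c*y,z])
def inunit(X):
    c,s=np.cos(UV[2]),np.sin(UV[2]);d=np.array(X[:2])-UV[:2];return np.round(1000*np.array([c*d[0]+s*d[1],-s*d[0]+c*d[1],X[2]]),1)
def down(yaw,tilt=0):
    # tool y at yaw deg, z down; tilt about tool y (deg)
    a=np.radians(yaw);y=np.array([np.cos(a),np.sin(a),0]);z=np.array([0,0,-1.]);x=np.cross(y,z)
    return Ro.from_matrix(np.stack([x,y,z],1))*Ro.from_rotvec([0,np.radians(tilt),0])
def plan(wps,p0=None,R0=None,step=48):
    """wps: list of (pos m, Rotation or None). prints calls of <=5 rows"""
    if p0 is None:
        s=bot.read_state();p0=np.array(s["position"]);R0=Ro.from_matrix(s["tcp_rot"])
    rows=[];P=np.array(p0);R=R0
    for pos,rot in wps:
        pos=np.array(pos);rot=R0 if rot is None else rot
        ps,rs=P.copy(),R
        n=int(max(np.ceil(np.linalg.norm(pos-P)*1000/step),np.ceil(np.degrees((R.inv()*rot).magnitude())/8.3),1))
        rv=(rs.inv()*rot).as_rotvec()
        for k in range(1,n+1):
            tp=ps+(pos-ps)*k/n;tr=rs*Ro.from_rotvec(rv*k/n)
            d=np.round(R.inv().apply(tp-P)*1000,0 if k<n else 1);v=np.round((R.inv()*tr).as_rotvec(),3)
            rows.append((d+0.).tolist()+(v+0.).tolist());P=P+R.apply(d/1000);R=R*Ro.from_rotvec(v)
        R0=rot
    for i in range(0,len(rows),5):print(json.dumps([rows[i:i+5]]).replace(".0,",",").replace(".0]","]").replace(" ",""))
    return P,R
E
python3 - <<'E'
from go import *
p=bot.capture("top");print(onz(p,(313.2,243.2),.013))
plan([((.30,.3,.26),None),((.42,-.19,.26),down(80))])
E
```

```text
[ 0.45721782 -0.19670603  0.013     ]
[[[-24,-34,-3,0,0,0],[-24,-33,-4,0,0,0],[-25,-34,-3,0,0,0],[-24,-34,-3,0,0,0],[-24,-34,-4,0,0,0]]]
[[[-24,-33,-3,0,0,0],[-24.4,-34,-3.4,0,0,0],[-26,-37,0,0,0,-0.018],[-26,-38,0,0,0,-0.018],[-25,-39,0,0,0,-0.019]]]
[[[-25,-39,0,0,0,-0.018],[-23,-39,0,0,0,-0.018],[-23,-40,0,0,0,-0.018],[-23,-40,0,0,0,-0.018],[-21,-40,0,0,0,-0.019]]]
[[[-21,-41,0,0,0,-0.018],[-20,-41,0,0,0,-0.018],[-19,-42.1,-0.1,0,0,-0.018]]]
```

Call:
play_rows(moves=[[[-24, -34, -3, 0, 0, 0], [-24, -33, -4, 0, 0, 0], [-25, -34, -3, 0, 0, 0], [-24, -34, -3, 0, 0, 0], [-24, -34, -4, 0, 0, 0]]])

```text
time_s: 3.25
position: [0.2797, 0.3785, 0.2537]
tcp_rot: [[-0.931, 0.366, 0.0], [0.366, 0.931, 0.0], [-0.0, 0.0, -1.0]]
force: [1.7, -1.3, -0.3]
opening: 1.002
grasp_force: 0.0
```

Call:
play_rows(moves=[[[-24, -33, -3, 0, 0, 0], [-24, -34, -3, 0, 0, 0], [-26, -37, 0, 0, 0, -0.018], [-26, -38, 0, 0, 0, -0.018], [-25, -39, 0, 0, 0, -0.018]]])

```text
time_s: 3.75
position: [0.3324, 0.1649, 0.26]
tcp_rot: [[-0.949, 0.314, 0.002], [0.314, 0.949, 0.0], [-0.002, 0.001, -1.0]]
force: [0.7, -0.1, 0.6]
opening: 0.999
grasp_force: 0.0
```

Call:
play_rows(moves=[[[-25, -39, 0, 0, 0, -0.018], [-23, -39, 0, 0, 0, -0.018], [-23, -40, 0, 0, 0, -0.018], [-23, -40, 0, 0, 0, -0.018], [-21, -40, 0, 0, 0, -0.018]]])

```text
time_s: 4.25
position: [0.3871, -0.0582, 0.26]
tcp_rot: [[-0.973, 0.229, 0.001], [0.229, 0.973, -0.0], [-0.001, -0.0, -1.0]]
force: [0.6, -0.6, 0.5]
opening: 1.0
grasp_force: 0.0
```

Call:
play_rows(moves=[[[-21, -41, 0, 0, 0, -0.018], [-20, -41, 0, 0, 0, -0.018], [-19, -42, 0, 0, 0, -0.018], [0, 0, 0, 0, 0, 0]]])

```text
time_s: 4.65
position: [0.4218, -0.1964, 0.2602]
tcp_rot: [[-0.984, 0.181, 0.004], [0.181, 0.984, -0.005], [-0.005, -0.004, -1.0]]
force: [-0.5, 0.5, 0.1]
opening: 1.003
grasp_force: 0.0
```

```bash
python3 - <<'E'
from fit import *
st();w=bot.capture("wrist");cv2.imwrite("pics/w1.png",w["image"])
for d in plaques(w):print(d)
E
```

```text
t 4.65 pos [ 0.4218 -0.1964  0.2602] F [-0.5  0.5  0.1] op 1.003 gf 0.0
(0.96, [344.0, -9.0], [84.0, 55.0], 17.5, 'edgeS', 160)
(0.77, [598.0, -190.0], [56.0, 44.0], 79.7, 'edgeS', 85)
(0.73, [460.0, -194.0], [84.0, 52.0], -10.4, 'edgeS', 27)
```

View pics/w1.png

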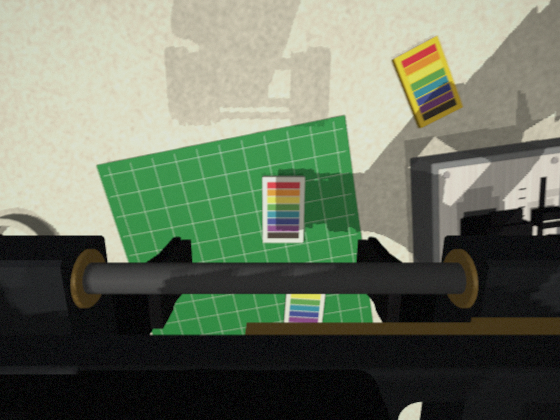

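Wrist view: the white-edged plaque B is at (284,210), the other white one, A, is partly hidden at (304,307), and the yellow look-alike is at (427,82). I grasp B at (0.460, -0.194), yaw -10.

```bash
python3 - <<'E'
from go import *
plan([((.460,-.194,.10),down(79.6)),((.460,-.194,.0185),down(79.6))],step=40)
print("lift+carry")
P,R=plan([((.46,-.194,.20),down(79.6)),((.42,.03,.20),down(40)),(unit(0,-.048,.20),down(-3.8))],np.array([.46,-.194,.0185]),down(79.6))
E
```

```text
[[[-8,1,32,0,0,0],[-8,1,32,0,0,0.001],[-9,0,32,0,0,0],[-8,1,31,0,0,0.001],[-7.9,1.1,32.3,0.001,-0.001,0]]]
[[[0,0,27,0,0,0],[0,0,27,0,0,0],[0,0,27.5,0,0,0]]]
lift+carry
[[[0,0,-45,0,0,0],[0,0,-46,0,0,0],[0,0,-45,0,0,0],[0,0,-45.5,0,0,0],[16,43,0,0,0,0.138]]]
[[[22,40,0,0,0,0.138],[26,36,0,0,0,0.139],[32,33,0,0,0,0.138],[36.3,27.7,0,0,0,0.138],[5,31,0,0,0,0.127]]]
[[[9,31,0,0,0,0.128],[13,29,0,0,0,0.127],[17,27,0,0,0,0.128],[20,25,0,0,0,0.127],[22.6,21.7,0,0,0,0.128]]]
```

Call:
play_rows(moves=[[[-8, 1, 32, 0, 0, 0], [-8, 1, 32, 0, 0, 0], [-9, 0, 32, 0, 0, 0], [-8, 1, 31, 0, 0, 0], [-8, 1, 32, 0, 0, 0]]])

```text
time_s: 5.25
position: [0.4602, -0.1914, 0.0998]
tcp_rot: [[-0.985, 0.174, -0.0], [0.174, 0.985, 0.0], [0.0, 0.0, -1.0]]
force: [0.3, 0.2, 0.1]
opening: 1.001
grasp_force: 0.0
```

Call:
play_rows(moves=[[[0, 0, 27, 0, 0, 0], [0, 0, 27, 0, 0, 0], [0, 0, 20, 0, 0, 0], [0, 0, 7.5, 0, 0, 0], [0, 0, 0, 0, 0, 0]]])

```text
time_s: 5.75
position: [0.4596, -0.1916, 0.0188]
tcp_rot: [[-0.985, 0.175, -0.002], [0.175, 0.985, 0.001], [0.002, 0.001, -1.0]]
force: [0.8, 0.4, -0.1]
opening: 1.004
grasp_force: 0.0
```

Call:
play_rows(moves=[[[0, 0, 0, 0, 0, 0], [0, 0, 0, 0, 0, 0], [0, 0, 0, 0, 0, 0], [0, 0, 0, 0, 0, 0], [0, 0, 0, 0, 0, 0]]], fingers=-1)

```text
time_s: 6.25
position: [0.4604, -0.1934, 0.0194]
tcp_rot: [[-0.984, 0.176, 0.001], [0.176, 0.984, -0.0], [-0.001, -0.0, -1.0]]
force: [-0.6, 0.0, 0.5]
opening: 0.628
grasp_force: 0.0
```

Call:
play_rows(moves=[[[0, 0, -30, 0, 0, 0], [0, 0, -48, 0, 0, 0], [0, 0, -48, 0, 0, 0], [0, 0, -48, 0, 0, 0], [0, 0, -45, 0, 0, 0]]])

```text
time_s: 6.75
position: [0.4599, -0.193, 0.2404]
tcp_rot: [[-0.984, 0.176, 0.001], [0.176, 0.984, -0.0], [-0.001, -0.0, -1.0]]
force: [0.8, -0.0, -0.1]
opening: 0.171
grasp_force: 0.0
```

Call:
play_rows(moves=[[[0, 0, 0, 0, 0, 0], [0, 0, 0, 0, 0, 0], [0, 0, 0, 0, 0, 0], [0, 0, 0, 0, 0, 0], [0, 0, 0, 0, 0, 0]]], fingers=1)

```text
time_s: 7.25
position: [0.4595, -0.1927, 0.2364]
tcp_rot: [[-0.984, 0.176, -0.003], [0.176, 0.984, 0.002], [0.003, 0.002, -1.0]]
force: [0.1, -0.2, 0.2]
opening: 0.54
grasp_force: 0.0
```

Call:
play_rows(moves=[[[40, 0, 0, 0, 0, 0], [0, 0, 0, 0, 0, 0], [0, 0, 0, 0, 0, 0], [0, 0, 0, 0, 0, 0], [0, 0, 0, 0, 0, 0]]])

```text
time_s: 7.75
position: [0.4219, -0.1867, 0.2381]
tcp_rot: [[-0.984, 0.176, 0.001], [0.176, 0.984, -0.001], [-0.001, -0.0, -1.0]]
force: [0.0, -0.5, -0.9]
opening: 0.969
grasp_force: 0.0
```

```bash
python3 - <<'E'
from fit import *
from go import plan,down
s=st();w=bot.capture("wrist")
for d in plaques(w):print(d)
E
```

```text
t 7.75 pos [ 0.4219 -0.1867  0.2381] F [ 0.  -0.5 -0.9] op 0.969 gf 0.0
(0.91, [582.0, -185.0], [51.0, 38.0], 79.9, 'edgeS', 29)
(0.67, [344.0, -9.0], [83.0, 54.0], 17.1, 'edgeS', 174)
(0.59, [460.0, -180.0], [85.0, 53.0], -10.6, 'edgeS', 33)
```

Call:
play_rows(moves=[[[-12, 5, 30, 0, 0, 0], [-12, 5, 45, 0, 0, 0], [-12, 3.5, 45, 0, 0, 0], [0, 0, 40, 0, 0, 0], [0, 0, 30, 0, 0, 0]]])

```text
time_s: 8.35
position: [0.459, -0.1789, 0.0456]
tcp_rot: [[-0.985, 0.175, -0.001], [0.175, 0.985, 0.001], [0.001, 0.001, -1.0]]
force: [-0.1, 0.5, 0.9]
opening: 1.0
grasp_force: 0.0
```

Call:
play_rows(moves=[[[0, 0, 20, 0, 0, 0], [0, 0, 9, 0, 0, 0], [0, 0, 0, 0, 0, 0]]])

```text
time_s: 8.65
position: [0.4589, -0.1792, 0.0186]
tcp_rot: [[-0.984, 0.176, -0.001], [0.176, 0.984, 0.0], [0.001, 0.0, -1.0]]
force: [0.5, 0.6, -0.3]
opening: 0.999
grasp_force: 0.0
```

Call:
play_rows(moves=[[[0, 0, 0, 0, 0, 0], [0, 0, 0, 0, 0, 0], [0, 0, 0, 0, 0, 0], [0, 0, 0, 0, 0, 0], [0, 0, 0, 0, 0, 0]]], fingers=-1)

```text
time_s: 9.15
position: [0.4588, -0.1793, 0.0193]
tcp_rot: [[-0.984, 0.176, 0.0], [0.176, 0.984, -0.0], [-0.0, -0.0, -1.0]]
force: [0.4, -1.2, -0.9]
opening: 0.634
grasp_force: 0.1
```

Call:
play_rows(moves=[[[0, 0, 0, 0, 0, 0], [0, 0, 0, 0, 0, 0], [0, 0, 0, 0, 0, 0], [0, 0, 0, 0, 0, 0], [0, 0, 0, 0, 0, 0]]])

```text
time_s: 9.65
position: [0.4588, -0.1793, 0.0193]
tcp_rot: [[-0.984, 0.176, 0.0], [0.176, 0.984, -0.0], [-0.0, -0.0, -1.0]]
force: [0.3, -0.9, 4.4]
opening: 0.592
grasp_force: 30.0
```

Call:
play_rows(moves=[[[0, 0, -30, 0, 0, 0], [0, 0, -48, 0, 0, 0], [0, 0, -48, 0, 0, 0], [0, 0, -48, 0, 0, 0], [0, 0, -47, 0, 0, 0]]])

```text
time_s: 10.15
position: [0.458, -0.1787, 0.2416]
tcp_rot: [[-0.984, 0.176, -0.001], [0.176, 0.984, 0.001], [0.001, 0.001, -1.0]]
force: [-0.5, -0.0, -0.3]
opening: 0.592
grasp_force: 30.0
```

```bash
python3 - <<'E'
from go import *
st();plan([((.42,.03,.24),down(40)),(unit(0,-.048,.24),down(-3.8))])
print(unit(0,-.048,.07))
E
```

```text
t 10.15 pos [ 0.458  -0.1787  0.2416] F [-0.5 -0.  -0.3] op 0.592 gf 29.963897466659546
[[[15,40,0,0,0,0.139],[20,37,1,0,0,0.139],[25,34,0,0,-0.001,0.139],[30,31,0,0,0,0.14],[33.4,25.5,0.7,0,0,0.139]]]
[[[5,31,0,0,0,0.127],[9,31,0,0,0,0.128],[13,29,0,0,0,0.127],[17,27,0,0,0,0.127],[20,25,0,0,0,0.128]]]
[[[22.7,21.7,0.1,0,0,0.127]]]
[0.5438343  0.17510451 0.07      ]
```

Call:
play_rows(moves=[[[15, 40, 0, 0, 0, 0.139], [20, 37, 1, 0, 0, 0.139], [25, 34, 0, 0, 0, 0.139], [30, 31, 0, 0, 0, 0.139], [33, 26, 0, 0, 0, 0.139]]])

```text
time_s: 10.65
position: [0.4206, 0.0275, 0.2387]
tcp_rot: [[-0.649, 0.761, -0.001], [0.761, 0.649, 0.001], [0.001, -0.001, -1.0]]
force: [0.8, 0.6, -1.5]
opening: 0.588
grasp_force: 30.0
```

Call:
play_rows(moves=[[[5, 31, 0, 0, 0, 0.127], [9, 31, 0, 0, 0, 0.128], [13, 29, 0, 0, 0, 0.127], [17, 27, 0, 0, 0, 0.127], [20, 25, 0, 0, 0, 0.128]]])

```text
time_s: 11.15
position: [0.5237, 0.1495, 0.2383]
tcp_rot: [[-0.07, 0.998, -0.002], [0.998, 0.07, -0.0], [-0.0, -0.002, -1.0]]
force: [0.8, -0.8, -0.4]
opening: 0.594
grasp_force: 30.0
```

Call:
play_rows(moves=[[[23, 22, 0, 0, 0, 0.127], [0, 0, 0, 0, 0, 0], [0, 0, 0, 0, 0, 0]]])

```text
time_s: 11.45
position: [0.5432, 0.1732, 0.238]
tcp_rot: [[0.05, 0.999, -0.003], [0.999, -0.05, -0.001], [-0.001, -0.003, -1.0]]
force: [-0.0, 0.2, -0.3]
opening: 0.592
grasp_force: 30.0
```

```bash
python3 - <<'E'
from go import *
s=st();print(inunit(s["position"]),np.round(s["tcp_rot"],3).tolist());w=bot.capture("wrist");cv2.imwrite("pics/w2.png",w["image"])
for q in("bed_center","flanged_leaf_hinge","rebated_leaf_hinge"):
  for d in bot.pinpoint(w,q)[:1]:print(q,d["confidence"],inunit(onz(w,d["centre"],.047 if q[0]=="b" else .075)))
for x,y,z in((-.095,-.1025,.075),(-.095,.1025,.075),(-.11,.125,.075),(-.11,-.125,.075)):print(np.round(proj(w,unit(x,y,z))))
E
```

```text
t 11.45 pos [0.5432 0.1732 0.238 ] F [-0.   0.2 -0.3] op 0.592 gf 29.964016377925873
[ -0.6 -49.9 238. ] [[0.05, 0.999, -0.003], [0.999, -0.05, -0.001], [-0.001, -0.003, -1.0]]
bed_center 0.88 [-0.6  4.6 47. ]
rebated_leaf_hinge 0.76 [ -2.9 116.2  75. ]
[179. 247.]
[165.  20.]
[145. -11.]
[165. 267.]
```

View pics/w2.png

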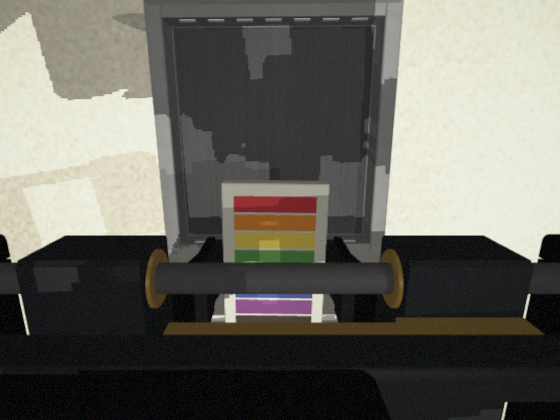

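Wrist view: plaque B is held over the well. The rim edges are at columns 165 and 385, and the bed sits about 4 mm further left than my fit. I shift and lower.

Call:
play_rows(moves=[[[5, 0, 30, 0, 0, 0], [0, 0, 40, 0, 0, 0], [0, 0, 45, 0, 0, 0], [0, 0, 40, 0, 0, 0], [0, 0, 14, 0, 0, 0]]])

```text
time_s: 12.15
position: [0.5412, 0.1768, 0.0667]
tcp_rot: [[0.053, 0.999, -0.008], [0.999, -0.053, -0.001], [-0.001, -0.008, -1.0]]
force: [-0.4, -1.7, -1.4]
opening: 0.59
grasp_force: 30.0
```

Call:
play_rows(moves=[[[0, 0, 4, 0, 0, 0], [0, 0, 2, 0, 0, 0], [0, 0, 0, 0, 0, 0]]])

```text
time_s: 12.45
position: [0.5456, 0.178, 0.0657]
tcp_rot: [[0.052, 0.999, 0.003], [0.999, -0.052, 0.0], [0.001, 0.003, -1.0]]
force: [0.2, 0.3, -0.5]
opening: 0.591
grasp_force: 30.0
```

Call:
play_rows(moves=[[[0, 0, 2, 0, 0, 0], [0, 0, 0, 0, 0, 0], [0, 0, 0, 0, 0, 0]]])

```text
time_s: 12.75
position: [0.5452, 0.1781, 0.0634]
tcp_rot: [[0.052, 0.999, 0.003], [0.999, -0.052, 0.0], [0.0, 0.003, -1.0]]
force: [0.3, 0.8, 4.3]
opening: 0.59
grasp_force: 30.0
```

Call:
play_rows(moves=[[[0, 0, 0, 0, 0, 0], [0, 0, 0, 0, 0, 0], [0, 0, 0, 0, 0, 0], [0, 0, 0, 0, 0, 0], [0, 0, 0, 0, 0, 0]]], fingers=0.55)

```text
time_s: 13.25
position: [0.5441, 0.1779, 0.0618]
tcp_rot: [[0.052, 0.999, -0.001], [0.999, -0.052, -0.0], [-0.0, -0.001, -1.0]]
force: [0.1, 0.6, -0.5]
opening: 0.776
grasp_force: 0.0
```

Call:
play_rows(moves=[[[0, 0, -30, 0, 0, 0], [0, 0, -48, 0, 0, 0], [0, 0, -48, 0, 0, 0], [0, 0, -45, 0, 0, 0], [0, 0, 0, 0, 0, 0]]])

```text
time_s: 13.75
position: [0.5485, 0.1786, 0.2399]
tcp_rot: [[0.052, 0.999, 0.015], [0.999, -0.052, 0.002], [0.003, 0.015, -1.0]]
force: [1.7, 0.8, -0.1]
opening: 0.777
grasp_force: 0.0
```

```bash
sed -i 's/.547,.223,-.066/.547,.227,-.066/' go.py; python3 - <<'E'
from fit import *
from go import *
st();p=bot.capture("top")
for d in plaques(p):print(d)
for d in plaques(p,.057):print(d)
P,R=plan([((.42,.03,.24),down(40)),((.55,-.187,.24),down(79))])
E
```

```text
t 13.75 pos [0.5485 0.1786 0.2399] F [ 1.7  0.8 -0.1] op 0.777 gf 0.0
(0.83, [594.0, -191.0], [85.0, 50.0], -13.5, 'edgeS', 35)
(0.78, [343.0, -6.0], [83.0, 50.0], 18.5, 'edgeS', 228)
(0.74, [553.0, 176.0], [70.0, 52.0], -88.7, 'edgeS', 40)
(0.83, [584.0, -188.0], [83.0, 49.0], -13.5, 'edgeS', 35)
(0.78, [340.0, -9.0], [81.0, 49.0], 18.5, 'edgeS', 228)
(0.74, [543.0, 167.0], [68.0, 51.0], -88.7, 'edgeS', 40)
[[[-26,-19,-1,0,0,-0.125],[-23,-23,-1,0,0,-0.125],[-20,-25,-2,0,0,-0.125],[-17,-27,-1,-0.001,0,-0.125],[-13,-29,-1,0,0,-0.125]]]
[[[-9.6,-30.8,-1.2,0,0,-0.125],[-42,-7,0,0,0,-0.114],[-40,-11,0,0,0,-0.113],[-39,-16,0,0,0,-0.114],[-37,-20,0,0,0,-0.113]]]
[[[-35,-24,0,0,0,-0.114],[-31.4,-28.2,-0.1,0,0,-0.113]]]
```

Call:
play_rows(moves=[[[-26, -19, 0, 0, 0, -0.125], [-23, -23, 0, 0, 0, -0.125], [-20, -25, 0, 0, 0, -0.125], [-17, -27, 0, 0, 0, -0.125], [-13, -29, 0, 0, 0, -0.125]]], fingers=1)

```text
time_s: 14.4
position: [0.4389, 0.0542, 0.231]
tcp_rot: [[-0.547, 0.837, -0.005], [0.837, 0.547, 0.0], [0.003, -0.004, -1.0]]
force: [0.6, -0.8, -0.5]
opening: 0.99
grasp_force: 0.0
```

Call:
play_rows(moves=[[[-10, -31, 0, 0, 0, -0.125], [-42, -7, 0, 0, 0, -0.114], [-40, -11, 0, 0, 0, -0.113], [-39, -16, 0, 0, 0, -0.114], [-37, -20, 0, 0, 0, -0.113]]])

```text
time_s: 14.9
position: [0.5063, -0.1158, 0.2309]
tcp_rot: [[-0.915, 0.403, -0.004], [0.403, 0.915, 0.002], [0.005, 0.0, -1.0]]
force: [0.5, 0.8, 0.0]
opening: 0.999
grasp_force: 0.0
```

Call:
play_rows(moves=[[[-35, -24, 0, 0, 0, -0.114], [-31, -28, 0, 0, 0, -0.113], [0, 0, 0, 0, 0, 0], [0, 0, 0, 0, 0, 0]]])

```text
time_s: 15.3
position: [0.5492, -0.187, 0.2304]
tcp_rot: [[-0.981, 0.193, -0.005], [0.193, 0.981, 0.003], [0.005, 0.002, -1.0]]
force: [0.4, 1.0, -0.3]
opening: 1.0
grasp_force: 0.0
```

```bash
python3 - <<'E'
from fit import *
from go import *
st();w=bot.capture("wrist");t=bot.capture("top")
for p in(w,t):
  for d in plaques(p):print(d)
plan([((.594,-.190,.19),down(77)),((.594,-.190,.0185),down(77))])
E
```

```text
t 15.3 pos [ 0.5492 -0.187   0.2304] F [ 0.4  1.  -0.3] op 1.0 gf 0.0
(0.72, [594.0, -188.0], [87.0, 55.0], -14.2, 'edgeS', 41)
(0.85, [554.0, 184.0], [88.0, 54.0], 84.1, 'edgeS', 36)
[[[-22,2,21,0,-0.001,0.018],[-22.9,2.3,21.2,0.001,-0.002,0.018],[0,0,43,0,0,0],[0,0,43,0,0,0],[0,0,43,0,0,0]]]
[[[0.1,0,42.5,0,0,0]]]
```

Call:
play_rows(moves=[[[-22, 3, 21, 0, 0, 0.02], [-23, 3, 21, 0, 0, 0.025], [0, 0, 43, 0, 0, 0], [0, 0, 43, 0, 0, 0], [0, 0, 40, 0, 0, 0]]])

```text
time_s: 16.0
position: [0.5953, -0.1886, 0.0638]
tcp_rot: [[-0.972, 0.233, -0.0], [0.233, 0.972, 0.0], [0.0, 0.0, -1.0]]
force: [0.7, -0.3, 0.5]
opening: 1.001
grasp_force: 0.0
```

Call:
play_rows(moves=[[[0, 0, 30, 0, 0, 0], [0, 0, 12, 0, 0, 0], [0, 0, 2, 0, 0, 0], [0, 0, 0, 0, 0, 0]]])

```text
time_s: 16.4
position: [0.5964, -0.1901, 0.0221]
tcp_rot: [[-0.972, 0.234, 0.001], [0.234, 0.972, -0.001], [-0.001, -0.0, -1.0]]
force: [-0.3, -0.6, -0.3]
opening: 1.002
grasp_force: 0.0
```

Call:
play_rows(moves=[[[0, 0, 0, 0, 0, 0], [0, 0, 0, 0, 0, 0], [0, 0, 0, 0, 0, 0], [0, 0, 0, 0, 0, 0], [0, 0, 0, 0, 0, 0]]], fingers=-1)

```text
time_s: 16.9
position: [0.5959, -0.1902, 0.0214]
tcp_rot: [[-0.972, 0.235, 0.001], [0.235, 0.972, -0.0], [-0.001, -0.0, -1.0]]
force: [0.7, 2.0, 1.4]
opening: 0.63
grasp_force: 0.6
```

Call:
play_rows(moves=[[[0, 0, 0, 0, 0, 0], [0, 0, 0, 0, 0, 0], [0, 0, 0, 0, 0, 0], [0, 0, 0, 0, 0, 0], [0, 0, 0, 0, 0, 0]]])

```text
time_s: 17.4
position: [0.5958, -0.1902, 0.0213]
tcp_rot: [[-0.972, 0.235, 0.0], [0.235, 0.972, -0.0], [-0.0, -0.0, -1.0]]
force: [-2.0, 0.5, 4.3]
opening: 0.59
grasp_force: 30.0
```

Call:
play_rows(moves=[[[0, 0, -30, 0, 0, 0], [0, 0, -48, 0, 0, 0], [0, 0, -48, 0, 0, 0], [0, 0, -48, 0, 0, 0], [0, 0, -47, 0, 0, 0]]])

```text
time_s: 17.9
position: [0.5952, -0.19, 0.2433]
tcp_rot: [[-0.972, 0.235, -0.001], [0.235, 0.972, 0.0], [0.001, 0.0, -1.0]]
force: [0.3, -0.2, -0.3]
opening: 0.589
grasp_force: 30.0
```

```bash
python3 - <<'E'
from go import *
st();plan([((.50,.05,.24),down(35)),(unit(0,.046,.24),down(-3.8))])
print(unit(0,.046,.07))
E
```

```text
t 17.9 pos [ 0.5952 -0.19    0.2433] F [ 0.3 -0.2 -0.3] op 0.589 gf 29.999865889549255
[[[25,35,1,0,0,0.12],[29,32,0,0,0,0.121],[32,28,1,0,0,0.12],[36,24,0,0,0,0.121],[38,20,1,0,-0.001,0.12]]]
[[[40.6,15,0.4,0,0,0.121],[31,34,0,0,0,0.135],[35,29,0,0,0,0.136],[39,24,0,0,0,0.135],[41,19,0,0,0,0.136]]]
[[[44.1,13.4,-0.1,0,0,0.135]]]
[0.5500338  0.27289985 0.07      ]
```

Call:
play_rows(moves=[[[25, 35, 0, 0, 0, 0.12], [29, 32, 0, 0, 0, 0.121], [32, 28, 0, 0, 0, 0.12], [36, 24, 0, 0, 0, 0.121], [38, 20, 0, 0, 0, 0.12]]])

```text
time_s: 18.4
position: [0.5152, 0.011, 0.2415]
tcp_rot: [[-0.664, 0.748, -0.001], [0.748, 0.664, 0.0], [0.001, -0.001, -1.0]]
force: [1.2, 0.7, -0.4]
opening: 0.59
grasp_force: 30.0
```

Call:
play_rows(moves=[[[41, 15, 0, 0, 0, 0.121], [31, 34, 0, 0, 0, 0.135], [35, 29, 0, 0, 0, 0.135], [39, 24, 0, 0, 0, 0.135], [41, 19, 0, 0, 0, 0.135]]])

```text
time_s: 18.9
position: [0.5387, 0.2286, 0.2415]
tcp_rot: [[-0.07, 0.998, -0.001], [0.998, 0.07, -0.0], [-0.0, -0.001, -1.0]]
force: [-0.2, -0.8, -0.7]
opening: 0.589
grasp_force: 30.0
```

Call:
play_rows(moves=[[[44, 13, 0, 0, 0, 0.135], [0, 0, 0, 0, 0, 0], [0, 0, 0, 0, 0, 0]]])

```text
time_s: 19.2
position: [0.5479, 0.2724, 0.241]
tcp_rot: [[0.056, 0.998, -0.002], [0.998, -0.056, -0.001], [-0.001, -0.002, -1.0]]
force: [0.3, -0.6, -1.0]
opening: 0.592
grasp_force: 30.0
```

```bash
python3 - <<'E'
from go import *
s=st();print(inunit(s["position"]),np.round(s["tcp_rot"],3).tolist());plan([(unit(0,.046,.075),down(-3.8)),(unit(0,.046,.0655),down(-3.8))])
E
```

```text
t 19.2 pos [0.5479 0.2724 0.241 ] F [ 0.3 -0.6 -1. ] op 0.592 gf 29.99979168176651
[ -2.1  45.3 241. ] [[0.056, 0.998, -0.002], [0.998, -0.056, -0.001], [-0.001, -0.002, -1.0]]
[[[0,1,41,0,0,0.003],[0,0,42,-0.001,0.001,0.002],[1,1,41,0,0,0.003],[-0.2,0.3,42,-0.001,0,0.002],[0,0,9.5,0,0,0]]]
```

Call:
play_rows(moves=[[[0, 1, 41, 0, 0, 0], [0, 1, 42, 0, 0, 0.01], [0, 0, 41, 0, 0, 0], [0, 0, 38, 0, 0, 0], [0, 0, 10, 0, 0, 0]]])

```text
time_s: 19.7
position: [0.5471, 0.2687, 0.0658]
tcp_rot: [[0.071, 0.997, -0.01], [0.997, -0.071, -0.003], [-0.004, -0.009, -1.0]]
force: [-1.0, -0.3, -0.4]
opening: 0.595
grasp_force: 30.0
```

Call:
play_rows(moves=[[[0, 0, 3, 0, 0, 0], [0, 0, 0, 0, 0, 0], [0, 0, 0, 0, 0, 0]]])

```text
time_s: 20.0
position: [0.5523, 0.2717, 0.0691]
tcp_rot: [[0.07, 0.998, 0.004], [0.998, -0.07, 0.001], [0.001, 0.004, -1.0]]
force: [0.2, 0.2, -0.9]
opening: 0.589
grasp_force: 30.0
```

Call:
play_rows(moves=[[[0, 0, 0, 0, 0, 0], [0, 0, 0, 0, 0, 0], [0, 0, 0, 0, 0, 0], [0, 0, 0, 0, 0, 0], [0, 0, 0, 0, 0, 0]]], fingers=0.55)

```text
time_s: 20.5
position: [0.5507, 0.2716, 0.0672]
tcp_rot: [[0.07, 0.998, 0.0], [0.998, -0.07, 0.0], [0.0, 0.0, -1.0]]
force: [0.2, -0.1, 0.5]
opening: 0.772
grasp_force: 0.0
```

Call:
play_rows(moves=[[[0, 0, -30, 0, 0, 0], [0, 0, -48, 0, 0, 0], [0, 0, -48, 0, 0, 0], [0, 0, -48, 0, 0, 0], [0, 0, -20, 0, 0, 0]]])

```text
time_s: 21.0
position: [0.5528, 0.2724, 0.2666]
tcp_rot: [[0.069, 0.998, 0.009], [0.998, -0.069, 0.003], [0.003, 0.009, -1.0]]
force: [0.1, 0.3, -0.2]
opening: 0.782
grasp_force: 0.0
```

Call:
play_rows(moves=[[[-45, 0, 0, 0, 0, 0], [-45, 0, 0, 0, 0, 0], [-45, 0, 0, 0, 0, 0], [0, 0, 0, 0, 0, 0], [0, 0, 0, 0, 0, 0]]], fingers=-1)

```text
time_s: 21.5
position: [0.5412, 0.1361, 0.2611]
tcp_rot: [[0.072, 0.997, -0.0], [0.997, -0.072, 0.001], [0.001, -0.0, -1.0]]
force: [0.3, 0.5, -0.9]
opening: 0.408
grasp_force: 0.0
```

```bash
python3 - <<'E'
from go import *
s=st();print(inunit(s["position"]));w=bot.capture("wrist")
t=bot.capture("top");a=cv2.resize(t["image"][130:290,100:280],None,fx=2.2,fy=2.6,interpolation=2)
cv2.imwrite("pics/c1.png",np.hstack([cv2.resize(w["image"],(400,300)),cv2.resize(a,(400,300))]))
for d in bot.pinpoint(t,"rebated_leaf_edge")[:1]+bot.pinpoint(t,"flanged_leaf_edge")[:1]:print(d,inunit(onz(t,d["centre"],.176)))
E
```

```text
t 21.5 pos [0.5412 0.1361 0.2611] F [ 0.3  0.5 -0.9] op 0.408 gf 0.0
[  0.3 -91.1 261.1]
{'centre': [120.7, 198.3], 'confidence': 0.56} [ -6.1 135.6 176. ]
{'centre': [215.2, 203.0], 'confidence': 0.68} [   4.2 -134.6  176. ]
```

View pics/c1.png

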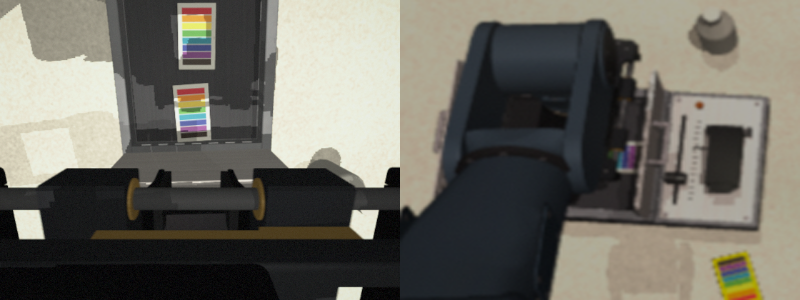

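Both plaques lie flat and apart in the bed, at (195,36) and (192,110) in the left half. I push the rebated leaf over from the left.

Call:
play_rows(moves=[[[49, 0, 0, 0, 0, 0], [49, 0, 0, 0, 0, 0], [49, 0, 0, 0, 0, 0], [49, 0, 0, 0, 0, 0], [49, 0, 0, 0, 0, 0]]])

```text
time_s: 22.2
position: [0.5575, 0.3847, 0.2608]
tcp_rot: [[0.068, 0.998, -0.0], [0.998, -0.068, -0.0], [-0.0, -0.0, -1.0]]
force: [0.0, -0.7, 0.2]
opening: 0.009
grasp_force: 0.0
```

Call:
play_rows(moves=[[[49, 0, 0, 0, 0, 0], [8, 0, 20, 0, 0, 0], [0, 0, 40, 0, 0, 0], [0, 0, 36, 0, 0, 0], [0, 0, 0, 0, 0, 0]]])

```text
time_s: 22.7
position: [0.5574, 0.4376, 0.1582]
tcp_rot: [[0.067, 0.998, -0.012], [0.998, -0.067, -0.007], [-0.007, -0.012, -1.0]]
force: [-1.4, -0.3, -0.5]
opening: 0.004
grasp_force: 0.0
```

Call:
play_rows(moves=[[[-25, 0, 0, 0, 0, 0], [-15, 0, 0, 0, 0, 0], [-15, 0, 0, 0, 0, 0], [-15, 0, 0, 0, 0, 0], [-15, 0, 0, 0, 0, 0]]])

```text
time_s: 23.2
position: [0.5572, 0.3529, 0.1666]
tcp_rot: [[0.07, 0.998, 0.003], [0.998, -0.07, 0.001], [0.002, 0.003, -1.0]]
force: [0.9, 1.6, 1.3]
opening: 0.009
grasp_force: 0.9
```

Call:
play_rows(moves=[[[-12, 0, 0, 0, 0, 0], [-12, 0, 0, 0, 0, 0], [-10, 0, 0, 0, 0, 0], [0, 0, 0, 0, 0, 0]]])

```text
time_s: 23.6
position: [0.5534, 0.3174, 0.1645]
tcp_rot: [[0.071, 0.997, -0.002], [0.997, -0.071, -0.002], [-0.002, -0.002, -1.0]]
force: [0.3, 0.0, -0.4]
opening: 0.007
grasp_force: 0.0
```

```bash
python3 - <<'E'
from go import *
s=st();print(inunit(s["position"]));q=bot.capture("scene")
cv2.imwrite("pics/c2.png",cv2.resize(q["image"][80:240,230:430],(600,480),interpolation=2))
E
```

```text
t 23.6 pos [0.5534 0.3174 0.1645] F [ 0.3  0.  -0.4] op 0.007 gf 0.0
[  0.4  90.6 164.5]
```

View pics/c2.png

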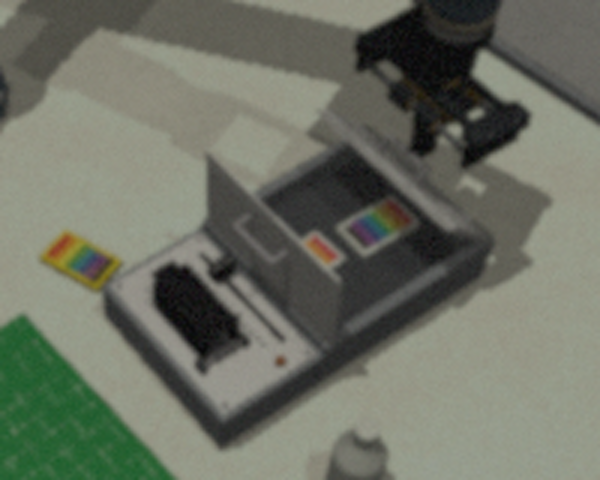

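The left leaf is sinking, seen at crop (410,170). I go over to the right side and wait for it to shut before touching the flanged leaf.

Call:
play_rows(moves=[[[15, 0, -48, 0, 0, 0], [0, 0, -48, 0, 0, 0], [-45, 0, 0, 0, 0, 0], [-49, 0, 0, 0, 0, 0], [-49, 0, 0, 0, 0, 0]]])

```text
time_s: 24.15
position: [0.5448, 0.191, 0.2613]
tcp_rot: [[0.067, 0.998, 0.001], [0.998, -0.067, -0.0], [-0.0, 0.001, -1.0]]
force: [1.2, -0.0, 0.9]
opening: -0.0
grasp_force: 0.0
```

Call:
play_rows(moves=[[[-49, 0, 0, 0, 0, 0], [-49, 0, 0, 0, 0, 0], [-49, 0, 0, 0, 0, 0], [-25, 0, 0, 0, 0, 0], [0, 0, 0, 0, 0, 0]]])

```text
time_s: 24.65
position: [0.5332, 0.0171, 0.2608]
tcp_rot: [[0.074, 0.997, -0.0], [0.997, -0.074, -0.001], [-0.001, -0.0, -1.0]]
force: [0.3, 0.8, 0.3]
opening: 0.002
grasp_force: 0.0
```

Call:
play_rows(moves=[[[0, 0, 0, 0, 0, 0], [0, 0, 0, 0, 0, 0], [0, 0, 0, 0, 0, 0], [0, 0, 0, 0, 0, 0], [0, 0, 0, 0, 0, 0]]])

```text
time_s: 25.15
position: [0.5331, 0.021, 0.2607]
tcp_rot: [[0.068, 0.998, -0.0], [0.998, -0.068, 0.0], [0.0, -0.0, -1.0]]
force: [-0.3, -0.1, 0.5]
opening: 0.003
grasp_force: 0.0
```

Call:
play_rows(moves=[[[0, 0, 0, 0, 0, 0], [0, 0, 0, 0, 0, 0], [0, 0, 0, 0, 0, 0], [0, 0, 0, 0, 0, 0], [0, 0, 0, 0, 0, 0]]])

```text
time_s: 25.65
position: [0.5331, 0.02, 0.2608]
tcp_rot: [[0.07, 0.998, -0.0], [0.998, -0.07, -0.0], [-0.0, -0.0, -1.0]]
force: [0.3, 0.8, 0.7]
opening: 0.003
grasp_force: 0.0
```

```bash
python3 - <<'E'
from go import *
s=st();print(inunit(s["position"]));q=bot.capture("scene");t=bot.capture("top")
for c in(q,t):
  d=bot.pinpoint(c,"rebated_leaf_edge")
  if d:print(d[0],inunit(onz(c,d[0]["centre"],.083)))
cv2.imwrite("pics/c3.png",np.hstack([cv2.resize(c,(400,400),interpolation=2) for c in(q["image"][80:240,240:400],t["image"][130:290,100:260])]))
E
```

```text
t 25.65 pos [0.5331 0.02   0.2608] F [0.3 0.8 0.7] op 0.003 gf 0.0
[  -0.3 -207.5  260.8]
{'centre': [349.3, 153.1], 'confidence': 0.9} [ 0.5 11.4 83. ]
{'centre': [171.4, 208.9], 'confidence': 0.77} [-5.5 12.9 83. ]
```

View pics/c3.png

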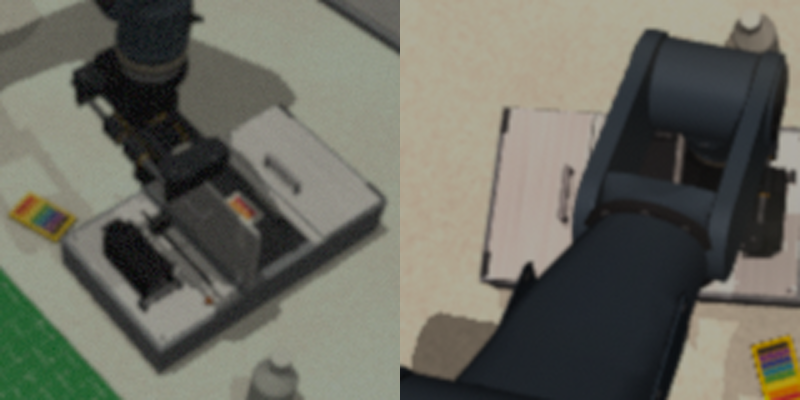

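The left leaf lies on the rim with its edge at unit y≈11 mm against 8 expected. I wait a moment longer and push the flanged leaf.

Call:
play_rows(moves=[[[0, 0, 20, 0, 0, 0], [0, 0, 40, 0, 0, 0], [0, 0, 36, 0, 0, 0], [0, 0, 0, 0, 0, 0], [0, 0, 0, 0, 0, 0]]])

```text
time_s: 26.35
position: [0.5332, 0.0201, 0.1648]
tcp_rot: [[0.07, 0.998, -0.001], [0.998, -0.07, 0.0], [0.0, -0.001, -1.0]]
force: [0.2, 0.4, 0.3]
opening: 0.002
grasp_force: 0.0
```

Call:
play_rows(moves=[[[0, 0, 0, 0, 0, 0], [0, 0, 0, 0, 0, 0], [0, 0, 0, 0, 0, 0], [0, 0, 0, 0, 0, 0], [0, 0, 0, 0, 0, 0]]])

```text
time_s: 26.85
position: [0.5333, 0.0201, 0.1653]
tcp_rot: [[0.07, 0.998, 0.001], [0.998, -0.07, -0.0], [-0.0, 0.001, -1.0]]
force: [0.2, -0.7, -0.4]
opening: 0.007
grasp_force: 0.0
```

Call:
play_rows(moves=[[[25, 0, 0, 0, 0, 0], [15, 0, 0, 0, 0, 0], [15, 0, 0, 0, 0, 0], [15, 0, 0, 0, 0, 0], [15, 0, 0, 0, 0, 0]]])

```text
time_s: 27.35
position: [0.5391, 0.1058, 0.1649]
tcp_rot: [[0.069, 0.998, 0.0], [0.998, -0.069, -0.0], [-0.0, 0.0, -1.0]]
force: [-0.8, -2.1, 0.9]
opening: 0.003
grasp_force: 0.8
```

Call:
play_rows(moves=[[[12, 0, 0, 0, 0, 0], [12, 0, 0, 0, 0, 0], [10, 0, 0, 0, 0, 0], [0, 0, 0, 0, 0, 0]]])

```text
time_s: 27.75
position: [0.5414, 0.1404, 0.1647]
tcp_rot: [[0.068, 0.998, 0.0], [0.998, -0.068, 0.001], [0.001, 0.0, -1.0]]
force: [-0.5, -0.6, 1.5]
opening: 0.003
grasp_force: 0.0
```

Call:
play_rows(moves=[[[-15, 0, -48, 0, 0, 0], [0, 0, -48, 0, 0, 0], [0, -45, 0, 0, 0, 0], [0, -45, 0, 0, 0, 0], [0, 0, 0, 0, 0, 0]]])

```text
time_s: 28.25
position: [0.4418, 0.1306, 0.2594]
tcp_rot: [[0.069, 0.998, -0.011], [0.998, -0.069, 0.0], [-0.0, -0.011, -1.0]]
force: [0.2, 0.4, -0.3]
opening: 0.008
grasp_force: 0.0
```

Call:
play_rows(moves=[[[0, 0, 0, 0, 0, 0], [0, 0, 0, 0, 0, 0], [0, 0, 0, 0, 0, 0], [0, 0, 0, 0, 0, 0], [0, 0, 0, 0, 0, 0]]])

```text
time_s: 28.75
position: [0.4513, 0.1301, 0.2603]
tcp_rot: [[0.07, 0.998, -0.0], [0.998, -0.07, 0.0], [0.0, -0.0, -1.0]]
force: [0.4, -0.6, -0.2]
opening: 0.009
grasp_force: 0.0
```

Call:
play_rows(moves=[[[0, 0, 0, 0, 0, 0], [0, 0, 0, 0, 0, 0], [0, 0, 0, 0, 0, 0], [0, 0, 0, 0, 0, 0], [0, 0, 0, 0, 0, 0]]])

```text
time_s: 29.25
position: [0.4505, 0.1302, 0.2605]
tcp_rot: [[0.07, 0.998, 0.0], [0.998, -0.07, -0.0], [-0.0, 0.0, -1.0]]
force: [0.5, 0.5, 0.2]
opening: 0.004
grasp_force: 0.0
```

```bash
python3 - <<'E'
from go import *
s=st();print(inunit(s["position"]));q=bot.capture("scene");t=bot.capture("top");w=bot.capture("wrist")
for c in(q,t,w):
 for n,z in(("rebated_leaf_edge",.083),("flanged_leaf_edge",.083),("power_cap",.078),("power_mark",.065),("guard_grip",.089),("guard_hinge",.073)):
  d=bot.pinpoint(c,n)
  if d:print(n,d[0],inunit(onz(c,d[0]["centre"],z)))
cv2.imwrite("pics/c4.png",np.hstack([cv2.resize(q["image"][80:240,240:400],(390,390),interpolation=2),cv2.resize(w["image"],(410,390))]))
E
```

```text
t 29.25 pos [0.4505 0.1302 0.2605] F [0.5 0.5 0.2] op 0.004 gf 0.0
[ -89.9 -102.9  260.5]
rebated_leaf_edge {'centre': [347.8, 151.7], 'confidence': 0.92} [-7.1 11.1 83. ]
flanged_leaf_edge {'centre': [344.9, 156.1], 'confidence': 0.73} [ 2.  -9.1 83. ]
power_cap {'centre': [304.4, 169.0], 'confidence': 0.53} [ -35.8 -150.5   78. ]
power_mark {'centre': [317.0, 182.4], 'confidence': 0.83} [  24.6 -143.1   65. ]
guard_grip {'centre': [291.7, 178.5], 'confidence': 0.76} [ -22.1 -212.3   89. ]
guard_hinge {'centre': [305.2, 197.5], 'confidence': 0.97} [  53.9 -213.5   73. ]
power_cap {'centre': [224.2, 229.0], 'confidence': 0.62} [ -52.1 -154.    78. ]
power_mark {'centre': [228.5, 211.6], 'confidence': 0.68} [   5.2 -158.8   65. ]
guard_grip {'centre': [246.3, 223.7], 'confidence': 0.73} [ -31.9 -220.    89. ]
guard_hinge {'centre': [248.7, 197.0], 'confidence': 0.63} [  54.9 -216.8   73. ]
rebated_leaf_edge {'centre': [366.8, 76.3], 'confidence': 0.71} [-3.2  7.8 83. ]
flanged_leaf_edge {'centre': [364.6, 95.0], 'confidence': 0.71} [-4.2 -8.6 83. ]
power_cap {'centre': [320.1, 239.3], 'confidence': 0.53} [ -40.5 -152.9   78. ]
```

View pics/c4.png

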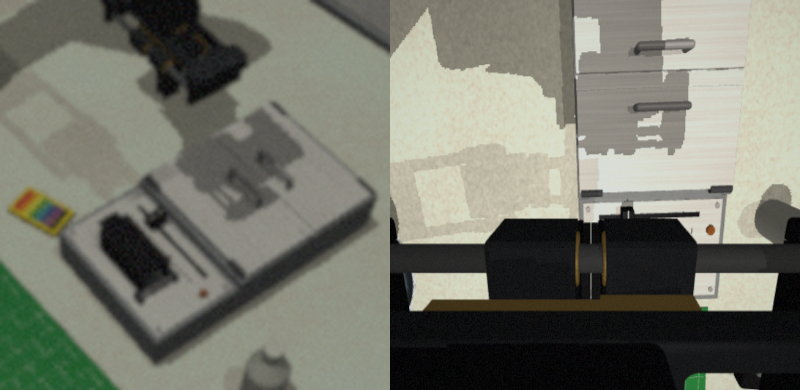

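Both leaves are shut, with free edges at unit y=+8 and -9 mm. Next I look at the panel from close range.

Call:
play_rows(moves=[[[-33, 22, 15, 0, 0, 0], [-33, 22, 15, 0, 0, 0], [-33, 23, 15, 0, 0, 0], [-33, 23, 15, 0, 0, 0], [0, 0, 0, 0, 0, 0]]])

```text
time_s: 30.8
position: [0.5337, -0.012, 0.1988]
tcp_rot: [[0.074, 0.997, 0.001], [0.997, -0.074, -0.001], [-0.001, 0.001, -1.0]]
force: [-0.2, 0.3, 0.1]
opening: 0.004
grasp_force: 0.0
```

Call:
play_rows(moves=[[[0, 0, 0, 0, 0, 0], [0, 0, 0, 0, 0, 0]]])

```text
time_s: 31.0
position: [0.5304, -0.0071, 0.2006]
tcp_rot: [[0.069, 0.998, -0.001], [0.998, -0.069, 0.0], [0.0, -0.001, -1.0]]
force: [0.2, 0.4, -0.5]
opening: 0.005
grasp_force: 0.0
```

```bash
python3 - <<'E'
from go import *
s=st();print(inunit(s["position"]));w=bot.capture("wrist")
for n,z in(("flanged_leaf_hinge",.075),("power_cap",.078),("power_mark",.065),("guard_grip",.089),("guard_hinge",.073)):
  d=bot.pinpoint(w,n)
  if d:print(n,d[0],inunit(onz(w,d[0]["centre"],z)))
for x,y,z in((-.11,-.265,.065),(.11,-.265,.065),(-.11,-.125,.075),(.11,-.125,.075)):print(np.round(proj(w,unit(x,y,z))))
cv2.imwrite("pics/w5.png",cv2.resize(w["image"][:260],(800,371),interpolation=2))
E
```

```text
t 31.0 pos [ 0.5304 -0.0071  0.2006] F [ 0.2  0.4 -0.5] op 0.005 gf 0.0
[  -1.1 -234.6  200.6]
flanged_leaf_hinge {'centre': [277.4, 48.6], 'confidence': 0.88} [   2.4 -110.7   75. ]
power_cap {'centre': [227.2, 104.3], 'confidence': 0.91} [ -36.8 -151.2   78. ]
power_mark {'centre': [294.2, 102.4], 'confidence': 0.63} [  16.3 -149.1   65. ]
guard_grip {'centre': [235.8, 187.8], 'confidence': 0.82} [ -30.9 -215.4   89. ]
[153. 237.]
[396. 236.]
[132.  69.]
[417.  68.]
```

View pics/w5.png

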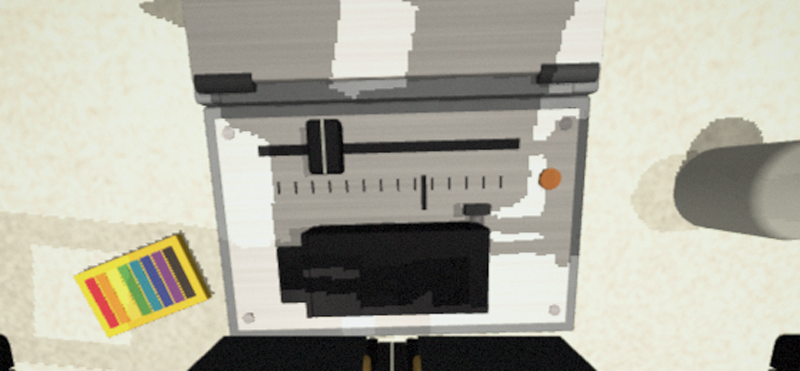

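Panel view: the long mark is at (424,191) in the view, the cap's white centre line is at (324,146), and the guard is shut with its hinge to the right. I work out the fader grasp from these.

```bash
python3 - <<'E'
from go import *
s=bot.read_state();w=bot.capture("wrist");k=560/800
g=lambda c,r,z:inunit(onz(w,(c*k,r*k),z))
print("mark",g(424,191,.065),"tick0",g(278.5,187,.065),"tick13",g(501.5,182,.065),"cap top",g(324,146,.087), "slot ends",g(260,151,.065),g(518,143,.065))
print("guard top near/far",g(304,235,.113),g(489,230,.113),"low",g(310,318,.113),g(488,311,.113),"tab",g(279,272,.107),"post",g(477,210,.073))
print("panel corners",g(207,110,.065),g(588,97,.065),g(231,334,.065),g(572,330,.065))
E
```

```text
mark [  19.5 -174.1   65. ] tick0 [ -65.7 -171.6   65. ] tick13 [  64.6 -169.1   65. ] cap top [ -35.3 -150.2   87. ] slot ends [ -75.1 -151.5   65. ] [  72.9 -147.4   65. ]
guard top near/far [ -43.3 -194.   113. ] [  48.8 -191.8  113. ] low [ -42.2 -237.2  113. ] [  50.3 -233.6  113. ] tab [ -58.4 -214.   107. ] post [  49.6 -184.6   73. ]
panel corners [-103.4 -129.4   65. ] [ 110.5 -123.    65. ] [-101.4 -262.2   65. ] [ 114.3 -260.    65. ]
```

Call:
play_rows(moves=[[[42, -17, 0, 0, 0, 0], [42, -17, 20, 0, 0, 0], [0, 0, 40, 0, 0, 0], [0, 0, 0, 0, 0, 0], [0, 0, 0, 0, 0, 0]]], fingers=0)

```text
time_s: 31.85
position: [0.5031, 0.0784, 0.1406]
tcp_rot: [[0.069, 0.998, -0.001], [0.998, -0.069, -0.0], [-0.0, -0.001, -1.0]]
force: [0.2, -0.3, 0.9]
opening: 0.375
grasp_force: 0.0
```

Call:
play_rows(moves=[[[0, 0, 0, 0, 0, 0], [0, 0, 30, 0, 0, 0], [0, 0, 20, 0, 0, 0], [0, 0, 4, 0, 0, 0], [0, 0, 0, 0, 0, 0]]])

```text
time_s: 32.35
position: [0.504, 0.0777, 0.0872]
tcp_rot: [[0.071, 0.997, 0.001], [0.997, -0.071, -0.0], [-0.0, 0.001, -1.0]]
force: [-0.3, 0.2, -0.1]
opening: 0.498
grasp_force: 0.0
```

Call:
play_rows(moves=[[[0, 0, 0, 0, 0, 0], [0, 0, 0, 0, 0, 0], [0, 0, 0, 0, 0, 0], [0, 0, 0, 0, 0, 0], [0, 0, 0, 0, 0, 0]]], fingers=-1)

```text
time_s: 32.85
position: [0.5027, 0.0785, 0.087]
tcp_rot: [[0.069, 0.998, -0.0], [0.998, -0.069, -0.0], [-0.0, -0.0, -1.0]]
force: [-2.0, 0.6, 3.8]
opening: 0.206
grasp_force: 29.9
```

```bash
python3 - <<'E'
from go import *
s=st();print(inunit(s["position"]))
E
```

```text
t 32.85 pos [0.5027 0.0785 0.087 ] F [-2.   0.6  3.8] op 0.206 gf 29.89948868751526
[ -34.4 -151.1   87. ]
```

Call:
play_rows(moves=[[[0, 15, 0, 0, 0, 0], [0, 15, 0, 0, 0, 0], [0, 15, 0, 0, 0, 0], [0, 10, 0, 0, 0, 0], [0, 0, 0, 0, 0, 0]]])

```text
time_s: 33.35
position: [0.5603, 0.0759, 0.087]
tcp_rot: [[0.07, 0.998, 0.004], [0.998, -0.07, 0.002], [0.002, 0.004, -1.0]]
force: [1.4, 5.2, 1.7]
opening: 0.207
grasp_force: 29.9
```

Call:
play_rows(moves=[[[0, 0, 0, 0, 0, 0], [0, 0, 0, 0, 0, 0], [0, 0, 0, 0, 0, 0], [0, 0, 0, 0, 0, 0]]], fingers=0)

```text
time_s: 33.75
position: [0.5577, 0.0744, 0.0864]
tcp_rot: [[0.07, 0.998, -0.0], [0.998, -0.07, -0.0], [-0.0, -0.0, -1.0]]
force: [0.1, 0.5, 0.8]
opening: 0.459
grasp_force: 0.0
```

Call:
play_rows(moves=[[[0, 0, -4, 0, 0, 0], [0, 0, -30, 0, 0, 0], [0, 0, -40, 0, 0, 0], [0, 0, -40, 0, 0, 0], [-42, -11, 0, 0, 0, 0]]])

```text
time_s: 34.25
position: [0.5494, 0.0356, 0.2066]
tcp_rot: [[0.064, 0.998, 0.015], [0.998, -0.064, -0.0], [0.001, 0.015, -1.0]]
force: [-0.2, -1.4, -0.5]
opening: 0.501
grasp_force: 0.0
```

Call:
play_rows(moves=[[[-42, -10, 0, 0, 0, 0], [0, 0, 0, 0, 0, 0], [0, 0, 0, 0, 0, 0], [0, 0, 0, 0, 0, 0]]])

```text
time_s: 34.65
position: [0.5313, -0.0072, 0.2005]
tcp_rot: [[0.07, 0.998, 0.0], [0.998, -0.07, 0.0], [0.0, 0.0, -1.0]]
force: [0.3, 0.1, 0.5]
opening: 0.495
grasp_force: 0.0
```

```bash
python3 - <<'E'
from go import *
s=st();print(inunit(s["position"]));w=bot.capture("wrist")
m,c=proj(w,unit(.02,-.174,.065)),proj(w,unit(.02,-.150,.087));print(m,c)
for n,z in(("power_cap",.078),("power_mark",.065)):
  d=bot.pinpoint(w,n)
  if d:print(n,d[0],inunit(onz(w,d[0]["centre"],z)))
cv2.imwrite("pics/w6.png",cv2.resize(w["image"][70:160,180:380],(800,360),interpolation=2))
E
```

```text
t 34.65 pos [ 0.5313 -0.0072  0.2005] F [0.3 0.1 0.5] op 0.495 gf 0.0
[-2.000e-01 -2.347e+02  2.005e+02]
[297.10057965 133.44906506] [299.5367047  101.56505947]
power_cap {'centre': [299.2, 104.3], 'confidence': 0.82} [  20.4 -151.5   78. ]
power_mark {'centre': [292.3, 100.6], 'confidence': 0.77} [  15.7 -147.8   65. ]
```

View pics/w6.png

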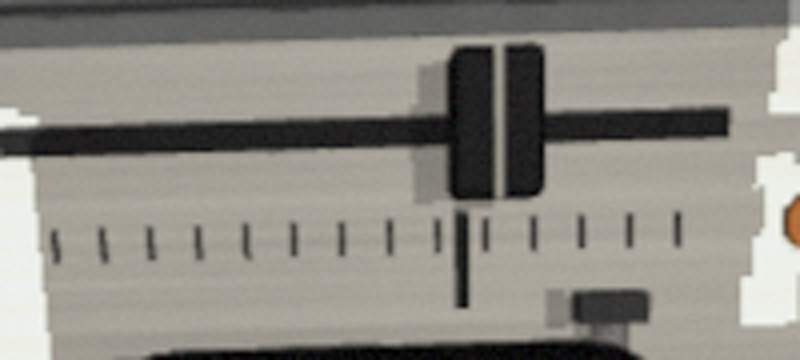

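```bash
sed -i 's/.547,.227,-.066/.547,.227,-.042/' go.py; python3 - <<'E'
from go import *
w=bot.capture("wrist");g=cv2.cvtColor(cv2.resize(w["image"][70:160,180:380],(800,360),interpolation=2),6).astype(float)
k=lambda c,r,z:inunit(onz(w,(180+c/4-.4,70+r/4-.4),z))
for r in(245,275,295):
    v=g[r,440:484];wt=np.clip(130-v,0,None);c=440+(wt*np.arange(44)).sum()/wt.sum();print("mark",r,round(c,1),k(c,r,.065))
for r in(70,100,130,170):
    v=g[r,470:525];wt=np.clip(v-60,0,None);c=470+(wt*np.arange(55)).sum()/wt.sum();print("line",r,round(c,1),k(c,r,.087))
for c,r in((56,246),(678,229),(294,239),(534,233)):print(k(c,r,.065))
print("slot",k(10,142,.065),k(728,122,.065), k(447,120,.087),k(545,118,.087))
E
```

```text
mark 245 462.3 [  14.1 -171.8   65. ]
mark 275 462.8 [  14.1 -177.9   65. ]
mark 295 462.8 [  14.1 -182.    65. ]
line 70 500.2 [  20.1 -139.8   87. ]
line 100 500.3 [  20.1 -145.1   87. ]
line 130 500.5 [  20.1 -150.4   87. ]
line 170 500.5 [  20.1 -157.7   87. ]
[ -70.7 -169.8   65. ]
[  58.9 -169.7   65. ]
[ -21.  -169.7   65. ]
[  29.  -169.7   65. ]
slot [ -78.3 -148.9   65. ] [  68.5 -148.8   65. ] [  10.1 -148.4   87. ] [  28.5 -148.5   87. ]
```

```bash
sed -i 's/.547,.227,-.042/.541,.2284,-.042/' go.py; python3 - <<'E'
from go import *
s=st();print(inunit(s["position"]))
plan([(unit(.026,-.150,.14),down(-2.4)),(unit(.026,-.150,.087),down(-2.4))])
E
```

```text
t 34.85 pos [ 0.5313 -0.0067  0.2003] F [-0.9  0.6 -0. ] op 0.498 gf 0.0
[ 2.000e-01 -2.353e+02  2.003e+02]
[[[29,8,20,0,0,-0.009],[28,8,20,0,0,-0.009],[28.8,8.4,20.3,0,0,-0.008],[0,0,27,0,0,0],[0,0,26,0,0,0]]]
```

Call:
play_rows(moves=[[[29, 8, 20, 0, 0, -0.009], [28, 8, 20, 0, 0, -0.009], [29, 8, 20, 0, 0, -0.009], [0, 0, 0, 0, 0, 0], [0, 0, 26, 0, 0, 0]]])

```text
time_s: 35.35
position: [0.5628, 0.078, 0.1162]
tcp_rot: [[0.04, 0.999, 0.006], [0.999, -0.04, -0.001], [-0.0, 0.006, -1.0]]
force: [-0.1, -0.4, -0.4]
opening: 0.498
grasp_force: 0.0
```

Call:
play_rows(moves=[[[0, 0, 20, 0, 0, 0], [0, 0, 7, 0, 0, 0], [0, 0, 0, 0, 0, 0]]])

```text
time_s: 35.65
position: [0.5597, 0.0766, 0.0868]
tcp_rot: [[0.043, 0.999, -0.002], [0.999, -0.043, 0.0], [-0.0, -0.002, -1.0]]
force: [0.4, -0.1, 0.4]
opening: 0.494
grasp_force: 0.0
```

Call:
play_rows(moves=[[[0, 0, 0, 0, 0, 0], [0, 0, 0, 0, 0, 0], [0, 0, 0, 0, 0, 0], [0, 0, 0, 0, 0, 0], [0, 0, 0, 0, 0, 0]]], fingers=-1)

```text
time_s: 36.15
position: [0.5606, 0.0766, 0.0882]
tcp_rot: [[0.043, 0.999, 0.001], [0.999, -0.043, -0.0], [-0.0, 0.001, -1.0]]
force: [-1.0, 0.4, 2.2]
opening: 0.204
grasp_force: 30.0
```

```bash
python3 - <<'E'
from go import *
s=st();print(inunit(s["position"]))
E
```

```text
t 36.15 pos [0.5606 0.0766 0.0882] F [-1.   0.4  2.2] op 0.204 gf 30.001002252101898
[  26.  -150.9   88.2]
```

Call:
play_rows(moves=[[[0, -2, 0, 0, 0, 0], [0, -2, 0, 0, 0, 0], [0, -2, 0, 0, 0, 0], [0, 0, 0, 0, 0, 0], [0, 0, 0, 0, 0, 0]]])

```text
time_s: 36.65
position: [0.5547, 0.0768, 0.0881]
tcp_rot: [[0.043, 0.999, 0.001], [0.999, -0.043, -0.0], [-0.0, 0.001, -1.0]]
force: [0.9, -0.7, 5.7]
opening: 0.204
grasp_force: 30.0
```

Call:
play_rows(moves=[[[0, 0, 0, 0, 0, 0], [0, 0, 0, 0, 0, 0], [0, 0, 0, 0, 0, 0], [0, 0, 0, 0, 0, 0]]], fingers=0)

```text
time_s: 37.05
position: [0.5537, 0.077, 0.087]
tcp_rot: [[0.043, 0.999, -0.002], [0.999, -0.043, 0.0], [0.0, -0.002, -1.0]]
force: [-0.4, -0.7, 0.9]
opening: 0.459
grasp_force: 0.0
```

Call:
play_rows(moves=[[[0, 0, -4, 0, 0, 0], [0, 0, -30, 0, 0, 0], [0, 0, -40, 0, 0, 0], [0, 0, -40, 0, 0, 0], [-42, -10, 0, 0, 0, 0]]])

```text
time_s: 37.55
position: [0.5476, 0.0378, 0.2074]
tcp_rot: [[0.037, 0.999, 0.015], [0.999, -0.037, -0.0], [0.0, 0.015, -1.0]]
force: [1.4, -0.9, -1.2]
opening: 0.497
grasp_force: 0.0
```

Call:
play_rows(moves=[[[-42, -10, 0, 0, 0, 0], [0, 0, 0, 0, 0, 0], [0, 0, 0, 0, 0, 0], [0, 0, 0, 0, 0, 0]]])

```text
time_s: 37.95
position: [0.5308, -0.0055, 0.2015]
tcp_rot: [[0.043, 0.999, -0.0], [0.999, -0.043, 0.001], [0.001, -0.0, -1.0]]
force: [-0.6, 0.3, 0.3]
opening: 0.494
grasp_force: 0.0
```

```bash
cat > fad.py <<'E'
from go import *
s=st();print(inunit(s["position"]))
w=bot.capture("wrist");g=cv2.cvtColor(w["image"],6).astype(np.float32)
def cen(x,y,z,hw,sign):
    c,r=proj(w,unit(x,y,z));r=int(round(r));lo=int(c)-hw
    v=g[r,lo:lo+2*hw+1];wt=np.clip(sign*(v-np.median(v)),0,None);wt[wt<.4*wt.max()]=0
    return inunit(onz(w,(lo+(wt*np.arange(len(v))).sum()/wt.sum(),r),z))
for y in(-.176,-.178,-.180):print("mark",cen(.020,y,.065,6,-1))
for y in(-.144,-.150,-.156):print("line",cen(.020,y,.087,5,1))
cv2.imwrite("pics/w7.png",cv2.resize(w["image"][70:160,180:380],(800,360),interpolation=2))
E
python3 fad.py
```

```text
t 37.95 pos [ 0.5308 -0.0055  0.2015] F [-0.6  0.3  0.3] op 0.494 gf 0.0
[  -0.3 -234.1  201.5]
mark [  20.2 -176.3   65. ]
mark [  20.2 -178.    65. ]
mark [  20.2 -179.6   65. ]
line [  20.6 -143.9   87. ]
line [  20.7 -150.3   87. ]
line [  20.8 -156.2   87. ]
```

View pics/w7.png

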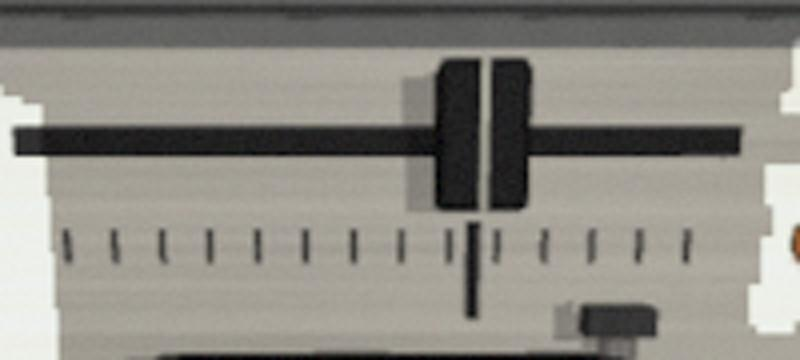

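The fader is level with the mark, cap line x=20.7 against mark x=20.2 mm. Now the guard.

```bash
python3 - <<'E'
from go import *
w=bot.capture("wrist");t=bot.capture("top");q=bot.capture("scene")
for c in(w,q,t):
 for n,z in(("guard_grip",.089),("guard_hinge",.073)):
  d=bot.pinpoint(c,n)
  if d:print(n,round(d[0]["confidence"],2),inunit(onz(c,d[0]["centre"],z)))
m=bot.silhouettes(w,"guard")[0]["pixels"].astype(np.uint8);c=max(cv2.findContours(m,0,2)[0],key=len)[:,0,:]
U=np.array([inunit(onz(w,p,.113))[:2] for p in c]);print(U.min(0),U.max(0))
P,R=plan([(unit(-.03,-.215,.2),down(87.6))])
E
```

```text
guard_grip 0.86 [ -29.3 -214.8   89. ]
guard_grip 0.66 [ -24.7 -211.    89. ]
guard_hinge 0.64 [  49.8 -214.9   73. ]
[ -57.5 -237. ] [  50.1 -186.7]
[[[2,-3,0,0,0,-0.143],[2,-2,0,0,0,-0.143],[2,-2,0,0,0,-0.143],[3,-2,1,0,0,-0.142],[3,-1,0,0,0,-0.143]]]
[[[3,-1,0,0,0,-0.143],[3,0,0,0,0,-0.143],[4,0,0,0,0,-0.143],[3,0,0,0,0,-0.143],[3,1,0,0,0,-0.143]]]
[[[2.9,1.5,0.5,0,0,-0.142]]]
```

Call:
play_rows(moves=[[[2, -3, 0, 0, 0, -0.143], [2, -2, 0, 0, 0, -0.143], [2, -2, 0, 0, 0, -0.143], [3, -2, 0, 0, 0, -0.142], [3, -1, 0, 0, 0, -0.143]]], fingers=0.5)

```text
time_s: 39.0
position: [0.5177, 0.0034, 0.2015]
tcp_rot: [[-0.626, 0.779, -0.0], [0.779, 0.626, 0.0], [0.0, -0.0, -1.0]]
force: [-0.8, 0.1, 0.3]
opening: 0.746
grasp_force: 0.0
```

Call:
play_rows(moves=[[[3, -1, 0, 0, 0, -0.143], [3, 0, 0, 0, 0, -0.143], [4, 0, 0, 0, 0, -0.143], [3, 0, 0, 0, 0, -0.143], [3, 1, 0, 0, 0, -0.143]]])

```text
time_s: 39.5
position: [0.5045, 0.0127, 0.2015]
tcp_rot: [[-0.984, 0.178, 0.0], [0.178, 0.984, -0.0], [-0.0, -0.0, -1.0]]
force: [0.0, 0.1, -0.6]
opening: 0.75
grasp_force: 0.0
```

Call:
play_rows(moves=[[[3, 1, 0, 0, 0, -0.142], [0, 0, 0, 0, 0, 0], [0, 0, 0, 0, 0, 0]]])

```text
time_s: 39.8
position: [0.5019, 0.0142, 0.2016]
tcp_rot: [[-0.999, 0.046, 0.0], [0.046, 0.999, -0.0], [-0.0, -0.0, -1.0]]
force: [0.1, 0.1, 0.2]
opening: 0.752
grasp_force: 0.0
```

```bash
python3 - <<'E'
from go import *
s=st();print(inunit(s["position"]));w=bot.capture("wrist")
d=bot.pinpoint(w,"guard_grip");print([ (round(k["confidence"],2),inunit(onz(w,k["centre"],.089))) for k in d[:1]])
P,R=plan([(unit(-.028,-.215,.13),down(87.6)),(unit(-.028,-.215,.092),down(87.6))],step=38)
print("arc");W=[]
for th in np.linspace(.1,1.75,17):
    W.append((unit(.050-.078*np.cos(th)+.019*np.sin(th),-.215,.073+.078*np.sin(th)+.019*np.cos(th)),down(87.6)))
plan(W,unit(-.028,-.215,.092),down(87.6))
E
```

```text
t 39.8 pos [0.5019 0.0142 0.2016] F [0.1 0.1 0.2] op 0.752 gf 0.0
[ -30.  -215.7  201.6]
[(0.57, array([ -26.1, -215.5,   89. ]))]
[[[-1,0,36,0,0,-0.001],[-0.9,0.8,35.6,0,0,-0.002],[0.1,0,38,0,0,0]]]
arc
[[[-2.3,0,-7.7,0,0,0],[-3.1,0,-7.6,0,0,0],[-4,0,-7.3,0,0,0],[-4.6,0,-6.9,0,0,0],[-5.3,0,-6.3,0,0,0]]]
[[[-6,0,-5.8,0,0,0],[-6.5,0,-5.1,0,0,0],[-7,0,-4.4,0,0,0],[-7.4,0,-3.6,0,0,0],[-7.8,0,-2.9,0,0,0]]]
[[[-8,0,-2.1,0,0,0],[-8.2,0,-1.2,0,0,0],[-8.3,0,-0.4,0,0,0],[-8.2,0,0.5,0,0,0],[-8.2,0,1.3,0,0,0]]]
[[[-8,0,2.2,0,0,0],[-7.7,0,2.9,0,0,0]]]
```

Call:
play_rows(moves=[[[-1, 0, 36, 0, 0, 0], [-1, 1, 36, 0, 0, 0], [0, 0, 20, 0, 0, 0], [0, 0, 17, 0, 0, 0], [0, 0, 0, 0, 0, 0]]])

```text
time_s: 40.4
position: [0.5025, 0.0152, 0.0905]
tcp_rot: [[-0.999, 0.044, -0.005], [0.044, 0.999, 0.001], [0.005, 0.001, -1.0]]
force: [-0.4, 1.0, -0.3]
opening: 0.75
grasp_force: 0.0
```

Call:
play_rows(moves=[[[0, 0, 0, 0, 0, 0], [0, 0, 0, 0, 0, 0], [0, 0, 0, 0, 0, 0], [0, 0, 0, 0, 0, 0], [0, 0, 0, 0, 0, 0]]], fingers=-1)

```text
time_s: 40.9
position: [0.5044, 0.014, 0.0935]
tcp_rot: [[-0.999, 0.041, 0.002], [0.041, 0.999, -0.002], [-0.002, -0.002, -1.0]]
force: [-2.2, -5.0, 3.0]
opening: 0.499
grasp_force: 30.0
```

Call:
play_rows(moves=[[[-2.5, 0, -7.5, 0, 0, 0], [-3, 0, -7.5, 0, 0, 0], [0, 0, 0, 0, 0, 0]]])

```text
time_s: 41.2
position: [0.5095, 0.0138, 0.1081]
tcp_rot: [[-0.999, 0.042, 0.0], [0.042, 0.999, -0.002], [-0.0, -0.002, -1.0]]
force: [-1.2, -5.1, -1.2]
opening: 0.502
grasp_force: 30.0
```

Call:
play_rows(moves=[[[-4, 0, -7.3, 0, 0, 0], [-4.6, 0, -7, 0, 0, 0], [-5.3, 0, -6.3, 0, 0, 0], [-6, 0, -5.8, 0, 0, 0], [-6.5, 0, -5.1, 0, 0, 0]]])

```text
time_s: 41.7
position: [0.5334, 0.0128, 0.1383]
tcp_rot: [[-0.999, 0.042, -0.006], [0.042, 0.999, -0.001], [0.006, -0.002, -1.0]]
force: [-1.9, -5.5, -6.0]
opening: 0.5
grasp_force: 30.0
```

Call:
play_rows(moves=[[[-7, 0, -4.4, 0, 0, 0], [-7.4, 0, -3.6, 0, 0, 0], [-7.8, 0, -2.9, 0, 0, 0], [-8, 0, -2.1, 0, 0, 0], [-8.2, 0, -1.2, 0, 0, 0]]])

```text
time_s: 42.2
position: [0.5704, 0.0113, 0.1527]
tcp_rot: [[-0.999, 0.042, -0.009], [0.042, 0.999, -0.001], [0.009, -0.002, -1.0]]
force: [-5.1, -4.9, -1.0]
opening: 0.5
grasp_force: 30.0
```

Call:
play_rows(moves=[[[-8.3, 0, -0.4, 0, 0, 0], [-8.2, 0, 0.5, 0, 0, 0], [-8.2, 0, 1.3, 0, 0, 0], [-6, 0, 1.5, 0, 0, 0], [0, 0, 0, 0, 0, 0]]])

```text
time_s: 42.7
position: [0.6031, 0.0098, 0.15]
tcp_rot: [[-0.999, 0.042, -0.005], [0.042, 0.999, -0.002], [0.005, -0.002, -1.0]]
force: [-3.2, -4.6, 0.5]
opening: 0.505
grasp_force: 30.0
```

```bash
python3 - <<'E'
from go import *
s=st();print(inunit(s["position"]));q=bot.capture("scene");w=bot.capture("wrist")
cv2.imwrite("pics/c8.png",np.hstack([cv2.resize(q["image"][100:240,240:380],(390,390),interpolation=2),cv2.resize(w["image"],(410,390))]))
E
```

```text
t 42.7 pos [0.6031 0.0098 0.15  ] F [-3.2 -4.6  0.5] op 0.505 gf 29.99999556283001
[  71.3 -215.8  150. ]
```

View pics/c8.png

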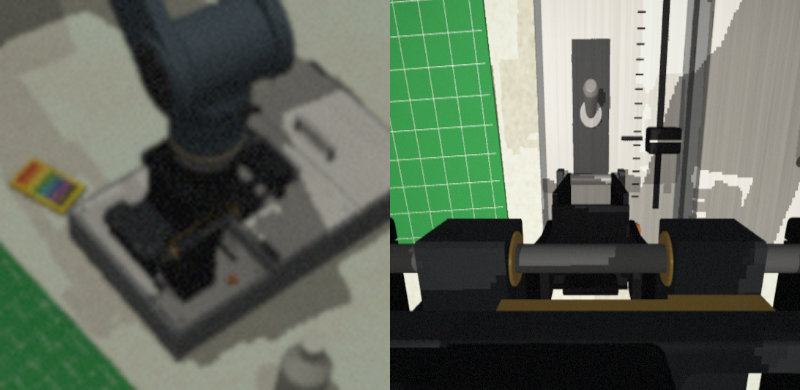

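The guard is open and the lever is exposed at (590,90) in the wrist half. I open the guard fully, release, and move in front of the lever.

Call:
play_rows(moves=[[[-5, 0, 1.5, 0, 0, 0], [-4, 0, 1.5, 0, 0, 0], [0, 0, 0, 0, 0, 0]]])

```text
time_s: 43.1
position: [0.6118, 0.0095, 0.1471]
tcp_rot: [[-0.999, 0.042, -0.005], [0.042, 0.999, -0.002], [0.005, -0.002, -1.0]]
force: [-2.8, -4.5, 0.7]
opening: 0.505
grasp_force: 30.0
```

Call:
play_rows(moves=[[[0, 0, 0, 0, 0, 0], [0, 0, 0, 0, 0, 0], [0, 0, 0, 0, 0, 0], [0, 0, 0, 0, 0, 0], [0, 0, 0, 0, 0, 0]]], fingers=0.5)

```text
time_s: 43.6
position: [0.6139, 0.0107, 0.1474]
tcp_rot: [[-0.999, 0.042, 0.0], [0.042, 0.999, 0.0], [-0.0, 0.0, -1.0]]
force: [-1.0, -0.6, 0.1]
opening: 0.739
grasp_force: 0.0
```

Call:
play_rows(moves=[[[0, 0, -20, 0, 0, 0], [0, 0, -45, 0, 0, 0], [0, 0, -35, 0, 0, 0], [40, 0, 0, 0, 0, 0], [45, 0, 0, 0, 0, 0]]])

```text
time_s: 44.1
position: [0.5301, 0.0138, 0.2489]
tcp_rot: [[-0.999, 0.042, 0.005], [0.042, 0.999, -0.001], [-0.006, -0.001, -1.0]]
force: [-0.6, -0.6, 0.1]
opening: 0.751
grasp_force: 0.0
```

Call:
play_rows(moves=[[[45, 0, 0, 0, 0, 0], [0, 0, 0, 0, 0, 0], [0, 0, 0, 0, 0, 0], [0, 0, 0, 0, 0, 0], [0, 0, 0, 0, 0, 0]]], fingers=-1)

```text
time_s: 44.6
position: [0.4857, 0.0156, 0.2476]
tcp_rot: [[-0.999, 0.043, 0.002], [0.043, 0.999, -0.0], [-0.002, -0.0, -1.0]]
force: [0.4, 0.5, 0.1]
opening: 0.377
grasp_force: 0.0
```

Call:
play_rows(moves=[[[0, 0, 0, 0, 0, 0], [0, 0, 0, 0, 0, 0], [0, 0, 0, 0, 0, 0], [0, 0, 0, 0, 0, 0], [0, 0, 0, 0, 0, 0]]])

```text
time_s: 45.1
position: [0.4839, 0.016, 0.2472]
tcp_rot: [[-0.999, 0.043, -0.0], [0.043, 0.999, 0.0], [0.0, 0.0, -1.0]]
force: [-1.4, 0.3, 0.3]
opening: 0.014
grasp_force: 0.0
```

```bash
python3 - <<'E'
from go import *
s=st();print(inunit(s["position"]));w=bot.capture("wrist");q=bot.capture("scene");t=bot.capture("top")
for c in(w,q,t):
 for n,z in(("toggle_tip",.0976),("guard_grip",.147),("guard_hinge",.073)):
  d=bot.pinpoint(c,n)
  if d:print(n,round(d[0]["confidence"],2),np.round(d[0]["centre"]),inunit(onz(c,d[0]["centre"],z)))
print(proj(q,unit(.08,-.215,.147)),proj(t,unit(.08,-.215,.147)))
E
```

```text
t 45.1 pos [0.4839 0.016  0.2472] F [-1.4  0.3  0.3] op 0.014 gf 0.0
[ -48.2 -214.6  247.2]
toggle_tip 0.42 [272. 233.] [ -15.4 -215.6   97.6]
toggle_tip 0.41 [292. 182.] [  -4.7 -225.4   97.6]
guard_grip 0.7 [308. 187.] [  65.8 -218.7  147. ]
guard_hinge 0.78 [304. 197.] [  52.1 -218.2   73. ]
toggle_tip 0.47 [179. 211.] [ -5.9 -15.9  97.6]
guard_grip 0.32 [226. 209.] [  -1.  -164.5  147. ]
[311.70590993 189.54262329] [245.99693188 182.8019525 ]
```

Call:
play_rows(moves=[[[2, 0, 40, 0, 0, 0], [0, 0, 45, 0, 0, 0], [0, 0, 45, 0, 0, 0], [0, 0, 17, 0, 0, 0], [0, 0, 0, 0, 0, 0]]])

```text
time_s: 46.2
position: [0.48, 0.0164, 0.0978]
tcp_rot: [[-0.999, 0.043, -0.006], [0.043, 0.999, 0.001], [0.006, 0.001, -1.0]]
force: [-0.6, 0.3, 0.8]
opening: 0.006
grasp_force: 0.0
```

Call:
play_rows(moves=[[[-15, 0, 0, 0, 0, 0], [-8, 0, 0, 0, 0, 0], [-6, 0, 0, 0, 0, 0], [-5, 0, 0, 0, 0, 0], [0, 0, 0, 0, 0, 0]]])

```text
time_s: 46.7
position: [0.5169, 0.0145, 0.101]
tcp_rot: [[-0.999, 0.042, 0.002], [0.042, 0.999, -0.0], [-0.002, -0.0, -1.0]]
force: [-0.9, 0.6, 0.0]
opening: 0.005
grasp_force: 0.0
```

Call:
play_rows(moves=[[[-5, 0, 0, 0, 0, 0], [-5, 0, 0, 0, 0, 0], [-4, 0, 0, 0, 0, 0], [-3, 0, 0, 0, 0, 0], [0, 0, 0, 0, 0, 0]]])

```text
time_s: 47.2
position: [0.5286, 0.0143, 0.0999]
tcp_rot: [[-0.999, 0.042, -0.01], [0.042, 0.999, 0.001], [0.01, 0.0, -1.0]]
force: [-8.7, -2.3, 8.5]
opening: 0.009
grasp_force: 5.5
```

```bash
python3 - <<'E'
from go import *
s=st();print(inunit(s["position"]))
E
```

```text
t 47.2 pos [0.5286 0.0143 0.0999] F [-8.7 -2.3  8.5] op 0.009 gf 5.497556329794406
[  -3.4 -214.5   99.9]
```

Call:
play_rows(moves=[[[10, 0, 0, 0, 0, 0], [25, 0, -20, 0, 0, 0], [10, 0, -45, 0, 0, 0], [0, 0, -45, 0, 0, 0], [0, 0, -30, 0, 0, 0]]])

```text
time_s: 47.7
position: [0.4894, 0.0156, 0.2433]
tcp_rot: [[-0.999, 0.043, 0.006], [0.043, 0.999, -0.001], [-0.006, -0.001, -1.0]]
force: [0.5, 0.2, 0.0]
opening: 0.005
grasp_force: 0.0
```

Call:
play_rows(moves=[[[0, 0, 0, 0, 0, 0], [0, 0, 0, 0, 0, 0]]])

```text
time_s: 47.9
position: [0.4887, 0.0157, 0.2409]
tcp_rot: [[-0.999, 0.043, 0.003], [0.043, 0.999, -0.001], [-0.003, -0.0, -1.0]]
force: [-0.2, 0.6, -0.6]
opening: 0.004
grasp_force: 0.0
```

```bash
python3 - <<'E'
from go import *
s=st();print(inunit(s["position"]));w=bot.capture("wrist")
d=bot.pinpoint(w,"toggle_tip");print([(round(k["confidence"],2),np.round(k["centre"]),inunit(onz(w,k["centre"],.0976))) for k in d[:2]])
cv2.imwrite("pics/w9.png",w["image"][:300])
E
```

```text
t 47.9 pos [0.4887 0.0157 0.2409] F [-0.2  0.6 -0.6] op 0.004 gf 0.0
[ -43.3 -214.7  240.9]
[]
```

View pics/w9.png

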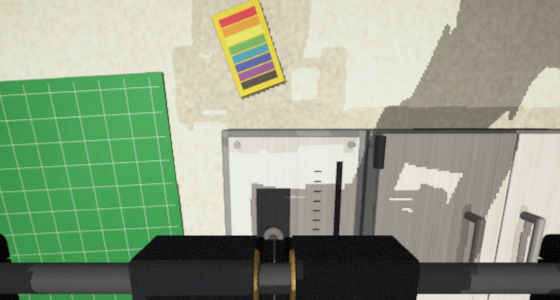

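Call:
play_rows(moves=[[[-31, 0, -10, 0, 0, 0], [-31, 0, 0, 0, 0, 0], [-31, 0, 0, 0, 0, 0], [-32, 0, 0, 0, 0, 0], [0, 0, 0, 0, 0, 0]]], fingers=0.5)

```text
time_s: 48.5
position: [0.6162, 0.0099, 0.2478]
tcp_rot: [[-0.999, 0.043, 0.001], [0.043, 0.999, -0.0], [-0.001, 0.0, -1.0]]
force: [-1.4, 0.2, -0.9]
opening: 0.376
grasp_force: 0.0
```

Call:
play_rows(moves=[[[0, 0, 0, 0, 0, 0], [0, 0, 0, 0, 0, 0], [0, 0, 0, 0, 0, 0], [0, 0, 0, 0, 0, 0], [0, 0, 0, 0, 0, 0]]])

```text
time_s: 49.0
position: [0.6123, 0.0105, 0.2506]
tcp_rot: [[-0.999, 0.043, 0.0], [0.043, 0.999, -0.0], [-0.0, -0.0, -1.0]]
force: [-0.7, -0.7, -0.4]
opening: 0.734
grasp_force: 0.0
```

```bash
python3 - <<'E'
from go import *
s=st();print(inunit(s["position"]));w=bot.capture("wrist")
d=bot.pinpoint(w,"toggle_tip");print([(round(k["confidence"],2),np.round(k["centre"]),inunit(onz(w,k["centre"],.0976))) for k in d[:2]])
print("on",proj(w,unit(.0168,-.215,.0976)),"off",proj(w,unit(-.0128,-.215,.0976)))
cv2.imwrite("pics/w10.png",w["image"][:300])
plan([(np.array([.6139,.0107,.1474]),down(87.6))])
E
```

```text
t 49.0 pos [0.6123 0.0105 0.2506] F [-0.7 -0.7 -0.4] op 0.734 gf 0.0
[  80.4 -214.7  250.6]
[(0.83, array([274., 130.]), array([  18.7, -214. ,   97.6]))]
on [273.02145158 128.2970516 ] off [272.98981828  92.96741228]
[[[0,0,34,0,0,0],[-1,0,35,0,0,0],[-0.3,0.3,34.2,0,0,-0.001]]]
```

View pics/w10.png

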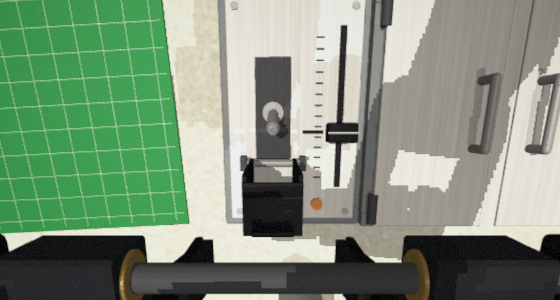

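The lever tip is at (274,130), which is the computed "on" position. The guard stands open at (272,200). I grip it and swing it shut.

Call:
play_rows(moves=[[[-1, 0, 34, 0, 0, 0], [-1, 0, 35, 0, 0, 0], [0, 0, 25, 0, 0, 0], [0, 0, 9, 0, 0, 0], [0, 0, 0, 0, 0, 0]]])

```text
time_s: 49.6
position: [0.614, 0.0105, 0.1462]
tcp_rot: [[-0.999, 0.043, -0.003], [0.043, 0.999, 0.0], [0.003, 0.0, -1.0]]
force: [0.7, 0.3, 0.3]
opening: 0.745
grasp_force: 0.0
```

Call:
play_rows(moves=[[[0, 0, 0, 0, 0, 0], [0, 0, 0, 0, 0, 0], [0, 0, 0, 0, 0, 0], [0, 0, 0, 0, 0, 0], [0, 0, 0, 0, 0, 0]]], fingers=-1)

```text
time_s: 50.1
position: [0.6157, 0.0093, 0.1486]
tcp_rot: [[-0.999, 0.042, 0.003], [0.042, 0.999, -0.002], [-0.003, -0.002, -1.0]]
force: [0.0, -4.0, 3.7]
opening: 0.502
grasp_force: 30.0
```

```bash
python3 - <<'E'
from go import *
s=st();u=inunit(s["position"]);print(u)
# hinge at (50, 73); radius vector now
v=np.array([u[0]-50,u[2]-73]);r=np.hypot(*v);a=np.degrees(np.arctan2(v[1],-v[0]));print(r,a)
end=np.degrees(np.arctan2(19,78))
W=[(unit((50-r*np.cos(np.radians(b)))/1000,u[1]/1000,(73+r*np.sin(np.radians(b)))/1000),down(87.6)) for b in np.linspace(a,end-1,20)[1:]]
plan(W,np.array(s["position"]),down(87.6))
E
```

```text
t 50.1 pos [0.6157 0.0093 0.1486] F [ 0.  -4.   3.7] op 0.502 gf 30.000616178149357
[  83.8 -215.8  148.6]
82.81183490298956 114.08893850336928
[[[7.2,0,-2.8,0,0,0],[7.4,0,-2.2,0,0,0],[7.6,0,-1.4,0,0,0],[7.7,0,-0.7,0,0,0],[7.7,0,0,0,0,0]]]
[[[7.6,0,0.7,0,0,0],[7.6,0,1.4,0,0,0],[7.4,0,2.1,0,0,0],[7.2,0,2.8,0,0,0],[6.9,0,3.5,0,0,0]]]
[[[6.6,0,4,0,0,0],[6.1,0,4.7,0,0,0],[5.7,0,5.2,0,0,0],[5.1,0,5.8,0,0,0],[4.6,0,6.1,0,0,0]]]
[[[4.1,0,6.6,0,0,0],[3.3,0,7,0,0,0],[2.8,0,7.2,0,0,0],[2,0,7.4,0,0,0]]]
```

Call:
play_rows(moves=[[[7.2, 0, -2.8, 0, 0, 0], [7.4, 0, -2.2, 0, 0, 0], [7.6, 0, -1.4, 0, 0, 0], [7.7, 0, -0.7, 0, 0, 0], [7.7, 0, 0, 0, 0, 0]]])

```text
time_s: 50.6
position: [0.5806, 0.0108, 0.1558]
tcp_rot: [[-0.999, 0.043, 0.01], [0.043, 0.999, -0.002], [-0.01, -0.002, -1.0]]
force: [4.1, -5.1, -0.8]
opening: 0.504
grasp_force: 30.0
```

Call:
play_rows(moves=[[[7.6, 0, 0.7, 0, 0, 0], [7.6, 0, 1.4, 0, 0, 0], [7.4, 0, 2.1, 0, 0, 0], [7.2, 0, 2.8, 0, 0, 0], [6.9, 0, 3.5, 0, 0, 0]]])

```text
time_s: 51.1
position: [0.5436, 0.0123, 0.1458]
tcp_rot: [[-0.999, 0.042, 0.009], [0.042, 0.999, -0.003], [-0.009, -0.002, -1.0]]
force: [2.9, -4.4, 4.2]
opening: 0.504
grasp_force: 30.0
```

Call:
play_rows(moves=[[[6.6, 0, 4, 0, 0, 0], [6.1, 0, 4.7, 0, 0, 0], [5.7, 0, 5.2, 0, 0, 0], [5.1, 0, 5.8, 0, 0, 0], [4.6, 0, 6.1, 0, 0, 0]]])

```text
time_s: 51.6
position: [0.5142, 0.0136, 0.1192]
tcp_rot: [[-0.999, 0.042, 0.006], [0.042, 0.999, -0.002], [-0.006, -0.002, -1.0]]
force: [1.5, -5.4, 3.8]
opening: 0.502
grasp_force: 30.0
```

Call:
play_rows(moves=[[[4.1, 0, 6.6, 0, 0, 0], [3.3, 0, 7, 0, 0, 0], [2.8, 0, 7, 0, 0, 0], [0, 0, 0, 0, 0, 0]]])

```text
time_s: 52.0
position: [0.5036, 0.0141, 0.0977]
tcp_rot: [[-0.999, 0.042, 0.004], [0.042, 0.999, -0.002], [-0.004, -0.002, -1.0]]
force: [2.4, -5.7, -0.0]
opening: 0.506
grasp_force: 30.0
```

```bash
python3 - <<'E'
from go import *
s=st();print(inunit(s["position"]))
E
```

```text
t 52.0 pos [0.5036 0.0141 0.0977] F [ 2.4 -5.7 -0. ] op 0.506 gf 30.000067760702223
[ -28.4 -215.7   97.7]
```

Call:
play_rows(moves=[[[0.5, 0, 3, 0, 0, 0], [0.5, 0, 2, 0, 0, 0], [0, 0, 2, 0, 0, 0], [0, 0, 0, 0, 0, 0]]])

```text
time_s: 52.4
position: [0.5037, 0.0141, 0.0951]
tcp_rot: [[-0.999, 0.042, 0.007], [0.042, 0.999, -0.003], [-0.008, -0.002, -1.0]]
force: [-4.1, -5.4, 33.6]
opening: 0.501
grasp_force: 30.0
```

Call:
play_rows(moves=[[[0, 0, 0, 0, 0, 0]]])

```text
time_s: 52.5
position: [0.5037, 0.0141, 0.0951]
tcp_rot: [[-0.999, 0.042, 0.008], [0.042, 0.999, -0.003], [-0.008, -0.002, -1.0]]
force: [-5.0, -5.5, 32.6]
opening: 0.5
grasp_force: 30.0
```

Call:
play_rows(moves=[[[0, 0, -3, 0, 0, 0], [0, 0, 0, 0, 0, 0], [0, 0, 0, 0, 0, 0], [0, 0, 0, 0, 0, 0], [0, 0, 0, 0, 0, 0]]], fingers=0.5)

```text
time_s: 53.0
position: [0.5007, 0.0156, 0.0928]
tcp_rot: [[-0.999, 0.042, -0.002], [0.042, 0.999, 0.001], [0.002, 0.0, -1.0]]
force: [1.1, -0.5, 0.2]
opening: 0.739
grasp_force: 0.0
```

Call:
play_rows(moves=[[[0, 0, -20, 0, 0, 0], [0, 0, -45, 0, 0, 0], [0, 0, -45, 0, 0, 0], [45, 0, 0, 0, 0, 0], [0, 0, 0, 0, 0, 0]]])

```text
time_s: 53.5
position: [0.4484, 0.0189, 0.2029]
tcp_rot: [[-0.999, 0.042, -0.01], [0.042, 0.999, 0.002], [0.011, 0.002, -1.0]]
force: [-1.2, -0.2, -0.7]
opening: 0.751
grasp_force: 0.0
```

Call:
play_rows(moves=[[[0, 0, 0, 0, 0, 0], [0, 0, 0, 0, 0, 0]]], fingers=-1)

```text
time_s: 53.7
position: [0.4568, 0.0171, 0.2032]
tcp_rot: [[-0.999, 0.043, 0.0], [0.043, 0.999, 0.0], [-0.0, 0.0, -1.0]]
force: [0.5, -0.9, 0.0]
opening: 0.644
grasp_force: 0.0
```

```bash
python3 - <<'E'
from go import *
s=st();u=inunit(s["position"]);print(u)
q=bot.capture("scene");t=bot.capture("top")
for c in(q,t):
 for n,z in(("guard_grip",.089),("guard_hinge",.073),("power_cap",.078),("rebated_leaf_edge",.083),("flanged_leaf_edge",.083),("densitometer",0),("cleaner_bottle",0)):
  d=bot.pinpoint(c,n)
  if d:print(n,round(d[0]["confidence"],2),np.round(d[0]["centre"]),inunit(onz(c,d[0]["centre"],z)))
plan([(unit(0,-.245,.2),down(-2.4))])
E
```

```text
t 53.7 pos [0.4568 0.0171 0.2032] F [ 0.5 -0.9  0. ] op 0.644 gf 0.0
[ -75.2 -214.7  203.2]
guard_grip 0.58 [288. 177.] [ -33.1 -220.9   89. ]
guard_hinge 0.92 [305. 198.] [  54.5 -218.1   73. ]
power_cap 0.47 [314. 177.] [  11.7 -146.9   78. ]
rebated_leaf_edge 0.92 [350. 153.] [ 6.8 11.6 83. ]
flanged_leaf_edge 0.8 [346. 156.] [ 8.7 -8.4 83. ]
densitometer 0.98 [293. 282.] [ 234.9 -399.3    0. ]
cleaner_bottle 0.56 [347. 242.] [ 231.7 -180.8    0. ]
rebated_leaf_edge 0.79 [173. 207.] [ 6.7  8.6 83. ]
flanged_leaf_edge 0.7 [423. 248.] [ -67.5 -752.7   83. ]
densitometer 0.91 [309. 154.] [ 231.3 -398.9    0. ]
cleaner_bottle 0.81 [243. 153.] [ 222.6 -181.7    0. ]
[[[-7,-3,0,0,0,0.143],[-7,-2,1,0,0,0.142],[-7,0,0,0,0,0.143],[-8,0,0,0,0,0.143],[-7,2,1,0,0,0.143]]]
[[[-7,2,0,0,0,0.142],[-7,3,0,0,0,0.143],[-6,5,1,0,0,0.143],[-5,5,0,0,0,0.143],[-5,6,0,0,0,0.142]]]
[[[-3.5,6,0.5,0,0,0.143]]]
```

Call:
play_rows(moves=[[[-7, -3, 0, 0, 0, 0.143], [-7, -2, 0, 0, 0, 0.143], [-7, 0, 0, 0, 0, 0.143], [-8, 0, 0, 0, 0, 0.143], [-7, 2, 0, 0, 0, 0.143]]])

```text
time_s: 55.0
position: [0.4906, 0.0021, 0.2035]
tcp_rot: [[-0.722, 0.691, 0.0], [0.691, 0.722, -0.0], [-0.0, 0.0, -1.0]]
force: [-0.3, 0.3, 0.3]
opening: 0.009
grasp_force: 0.0
```

Call:
play_rows(moves=[[[-7, 2, 0, 0, 0, 0.143], [-7, 3, 0, 0, 0, 0.143], [-6, 5, 0, 0, 0, 0.143], [-5, 5, 0, 0, 0, 0.143], [-5, 6, 0, 0, 0, 0.142]]])

```text
time_s: 55.5
position: [0.5245, -0.0136, 0.2035]
tcp_rot: [[-0.093, 0.996, -0.0], [0.996, 0.093, 0.0], [0.0, -0.0, -1.0]]
force: [0.1, -0.2, -0.1]
opening: 0.006
grasp_force: 0.0
```

Call:
play_rows(moves=[[[-4, 6, 0, 0, 0, 0.143], [0, 0, 0, 0, 0, 0], [0, 0, 0, 0, 0, 0]]])

```text
time_s: 55.8
position: [0.5303, -0.0168, 0.2033]
tcp_rot: [[0.041, 0.999, -0.001], [0.999, -0.041, 0.0], [0.0, -0.001, -1.0]]
force: [0.1, 0.4, 0.5]
opening: 0.006
grasp_force: 0.0
```

```bash
cat >> fad.py <<'E'
m=bot.silhouettes(w,"guard")[0]["pixels"].astype(np.uint8);c=max(cv2.findContours(m,0,2)[0],key=len)[:,0,:]
U=np.array([inunit(onz(w,p,.113))[:2] for p in c]);print(U.min(0),U.max(0))
for n,z in(("guard_grip",.089),("power_cap",.078)):
  d=bot.pinpoint(w,n)
  if d:print(n,inunit(onz(w,d[0]["centre"],z)))
E
python3 fad.py
```

```text
t 55.8 pos [ 0.5303 -0.0168  0.2033] F [0.1 0.4 0.5] op 0.006 gf 0.0
[  -0.4 -245.5  203.3]
mark [  20.2 -176.3   65. ]
mark [  20.3 -177.9   65. ]
mark [  20.3 -180.3   65. ]
line [  20.5 -143.7   87. ]
line [  20.5 -150.1   87. ]
line [  20.6 -155.8   87. ]
[ -57.7 -236.2] [  49.4 -188. ]
guard_grip [ -29.5 -215.8   89. ]
power_cap [  18.3 -152.7   78. ]
```

The guard's outline matches its shut outline from before, the fader is on the mark, and both leaves are shut. I'm handing in.

```bash
python3 -c "
from rig import bot
print(bot.hand_in())"
```

```text
the job is handed in; nothing more can be done
None
```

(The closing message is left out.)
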